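# Press a tin's lid home with the toggle clamp

### The job

Gently slide the oblong tin along the wooden channel of the lid press until it rests against the stop block. Then swing the toggle clamp's handle over centre to its end so that the rubber pad presses the raised lid fully down (the lid must be pressed by the clamp, not by the gripper), and swing the clamp fully open again. Leave the tin against the stop, and leave the bottle, the bowl and the egg carton where they stand.

Things in the scene. Friction and masses are not known exactly. Their poses are not given: they have to be found in the camera images.
- jig: The lid press, fixed: plywood base 340 x 140 x 15 mm carrying channel and toggle clamp. x axis along the channel, the way the tin is slid; z up. Origin: on the shelf surface, on the channel's centre line, 225 mm from the base's entry end (-x), 115 mm from its clamp end (+x). Rails 12 mm wide, 15 mm high over the base, x = -225 to -15 mm, leave a channel 88 mm wide, open at the entry.
- handle_pivot (a point): Pivot of the clamp's handle (axis along jig y): at jig x = 79, y = 0, z = 57 mm. The bar's own pivot is at jig x = 50, z = 115 mm. Two steel cheeks hold them, 43 mm wide in y: up to z = 127 mm at jig x = 35 to 65 mm, up to z = 78 mm at x = 60 to 104 mm. Axes as the jig's.
- pad (a point): Centre of the lower face of the clamp's rubber pad, 30 mm in diameter. The pad hangs 45 mm under the steel bar (120 mm long, 16 mm wide), 110 mm from the bar's pivot. Open: the bar stands up, 53 degrees above level, leaning to jig -x. Shut: the bar is about level, the pad at jig x = -60 mm on the lid.
- stop: Wooden stop block across the channel, 20 x 70 x 34 mm, fixed on the base (top of the block 49 mm above the shelf). Where along the channel it sits varies by some millimetres. Origin: on the face that meets the tin, at the centre of its lower edge (15 mm above the shelf); axes as the jig's, so the tin comes from -x.
- tin: Oblong steel tin, loose on the base inside the channel, 100 mm (x, along the channel) x 80 mm (y) x 54 mm high without the lid, about 0.3 kg with its lid. Origin: centre of its underside (15 mm above the shelf); x axis points to the stop block, z up.
- tin_front (a point): Point on the tin's front face (the one that shall meet the stop block), mid-width, 20 mm above its underside, 50 mm ahead of the tin's origin. Axes as the tin's.
- tin_lid: Aluminium press-in lid, a slab 94 x 74 x 8 mm set in 3 mm from the tin's sides. Origin: centre of the slab's underside. It slides only up and down in the tin, stiffly (about 18 N), and stays where it is left: 58 to 60 mm above the tin's underside at the start, 54 mm when fully down.
- clamp_handle (a joint): Handle angle, rad. 0 = open, leaning 56 degrees from upright to jig +x; grows as it swings up and over to -x; 1.34 = end stop, shut, leaning 21 degrees past upright to -x. The link lowers the bar fast at first, hardly at all near dead centre (1.28). A spring on the bar drives the handle open below 1.28 and holds it shut above; pressing the lid takes about 10 N at the handle's end.
- handle_end (a point): Centre of the handle's rounded end, on the handle's axis, 150 mm from its pivot. The handle is a black round grip 22 mm in diameter from 70 to 161 mm from the pivot (round end), with a flat steel shank below.
- bottle: Bystander: empty amber glass bottle with white cap, 68 mm in diameter, 188 mm high. Origin: centre of its underside.
- bowl: Bystander: green ceramic bowl with bottle caps in it, 140 mm wide, 60 mm high. Origin: centre of its underside.
- egg_carton: Bystander: clear plastic egg carton, 112 x 162 x 64 mm. Origin: centre of its underside.
Things that resemble listed ones, but are neither listed nor needed, are in the scene too. Of the things shaped like the tin, the steel one is meant.

How it is judged:
By the outcome, as a careful person would: the job done as asked, in the order asked, and still so for the second after the job is handed in, with the robot touching nothing.
It also fails if it takes over 54 s, if anything falls off the work surface, if the arm or the gripper's body presses on something with over 40 N, if the wrist force passes 120 N, or if a joint passes its speed limit or range.

### The arm

A 6-joint arm with a two-finger parallel gripper is mounted at the origin on the work surface. World frame = base frame: x ahead of the robot, y to its left, z up, the work surface at z = 0. Lengths are in m, angles in degrees, forces in N, time in s.
With the tool pointing down it reaches from about 0.25 to 0.725 m from the base axis. Payload 9.7 kg.
Tool frame: the origin (TCP) lies between the finger pads; the fingertips stand 11 mm ahead of it and the grasp point (between the pads) lies 8 mm behind it; z points along the fingers, x is the direction in which the jaws open and shut, and the axes are right-handed (so a half turn about z gives the same grasp; the last joint's range is limited). The gripper opens to 85 mm and grips with 20 to 120 N. Pads are 22 mm wide; open, the fingers measure 114 mm over their backs; the gripper's body (76 mm by 85 mm) begins 54 mm behind the grasp point. The pads swing forward as they close: fully open they stand 13 mm farther back than shut.
Start: joints at [73.625, 4.979, 10.078, 95.1, 0, 90], TCP at [0.155, 0.528, 0.242] pointing down, gripper open.
Joint ranges: [-179.16, 179.16], [-48.56, 103.87], [-65.8, 70.77], [-126.05, 130.52], [-82.76, 87.17], [-180, 180]. Speed limits (degrees/s): [127.2, 127.2, 147.25, 180, 180, 180].

### API

Orientations are given as [roll, pitch, yaw] about the fixed x, y, z axes, in that order (R = Rz(yaw) Ry(pitch) Rx(roll)).
In Python, from workcell import get_obs, camera, job_done, spotter gives the robot as it stands.
- The arm moves only by the tool play_rows, never from a script. Its argument "rows" is a list of rows, each a list of 3 entries, a list of its own where there are three numbers: the closure, from 0 (fully open) to 1 (shut), then the shift along the tool's x, y, z in cm, then the turn, a rotation vector about the tool's x, y, z in degrees. In form: [[claw, [x, y, z], [wx, wy, wz]], ...]. A call has 1 to 12 rows; each row shifts and turns the pose as measured when the row begins, along the tool's axes as they then stand; what a row does not reach is not made up. A row lasts 1/10 s, in which the tool goes at most 50 mm and 8.59 degrees, less where a joint would pass 70% of its speed; a pose out of reach is approached as far as the arm can. A call is refused whole if a number of a shift passes 5 or a number of a turn 8.59, either way. A call with a gripper value outside its range is refused whole. The fingers move at their own pace and stop on an object; "newtons" is the grip in N (left out, the last holds). Time passes only in rows, so rows that do not move let the fingers close. It gives the time, the measured TCP pose, the force and the opening at its end, in the units of the state.
- get_obs(): the state, without advancing time (a new reading comes with each control period).
- camera(name): name is "scene" or "side" or "wrist"; returns a dict with "img" (480x640x3 uint8, red, green, blue), "intrinsics" (3x3 intrinsics, pixels), "k1" (the pictures are not rectified: a ray, as slopes to the right and down, at radius r is drawn at 1 + k1 r^2 times it, then the intrinsics apply), "xyz" and "orientation" of the camera in the world. Camera axes: x right, y down, z forward; pixel columns grow to the right and rows downward; lengths in m; the calibration is good to about 2 mm. A picture is of the moment at which its call begins. There is no depth.
- job_done(): hands the job in, once; it reports no verdict.
Trained networks look in a picture, given as the dict that the camera call returned (one of the last four; its "shot" number tells which), for a name from the list of things; names that differ only in an ending like _2 or _b are one class to them, and where a whole thing is asked for, a point or a joint stands for the part that bears it (a point fixed in the world has none). Each returns a list of dicts, best first, with "confidence" (0 to 1); they miss things now and then, are a little off and sometimes report something else, mostly with a low value. They report only what shows in the picture. A call takes as long as a camera call. They do not tell look-alikes from the thing itself.
- spotter.spot_in(picture, thing): "point" ([x, y, z] in m, in world coordinates, good to about 4 mm: the middle of the surface that is visible of it).
- spotter.trace(picture, thing): "pixels" (480x640 bool, what is visible of it).
The state is a dict: "time": time; "q": joint angles; "qd": joint speeds; "joint_efforts": joint torques, N m; "ee_pos": TCP position; "tcp_rot": TCP orientation; "wrist_force": force on the tool from outside, world axes, zero at the start; "torque": the same for the moment, N m; "opening": finger opening in m.
Only numpy, scipy, OpenCV 4.12 (cv2) and the standard library are available. Lean on these libraries where they do the work, as an engineer would, in place of code of your own. Each camera call takes 0.05 s, during which the arm holds its last target.

## Working session

There is one attempt and no reset: what is moved stays moved. The work goes in short steps, Python scripts to look and compute and a tool call to move; the robot and the scene stay as the last step left them, time stands still between calls to the robot, and variables do not carry over. Pictures are saved under pics/ and viewed, and the job is handed in when it is done.

Besides the shell and the picture viewer there is one more tool, called after ">>>" by a JSON object that holds its "op" and its "data". play_rows: Moves the arm, as the interface text tells. Its arguments: {"type":"object","properties":{"rows":{"type":"array","items":{"type":"array"}},"newtons":{"type":"number"}},"required":["rows"]}

```bash
ls; mkdir -p pics; python3 - <<'E'
from workcell import get_obs,camera,spotter
import cv2,numpy as np
print(get_obs())
for n in ["scene","side","wrist"]:
    c=camera(n); cv2.imwrite(f"pics/{n}0.png",c["img"][:,:,::-1])
    print(n,c["intrinsics"],c["k1"],c["xyz"],c["orientation"])
    for t in ["jig","tin","tin_lid","stop","handle_end","clamp_handle","pad"]:
        r=spotter.spot_in(c,t)
        print(t,[(np.round(d["point"],3).tolist(),round(d["confidence"],2)) for d in r[:3]])
E
```

```text
pics
{'time': 0.0, 'q': array([ 7.36268021e+01,  5.01193552e+00,  1.00304736e+01,  9.50995947e+01,
       -4.38705852e-04,  8.99998688e+01]), 'qd': array([-0.07790281, -0.00032844, -0.02593737,  0.0669425 , -0.02882444,
        0.05586537]), 'joint_efforts': array([ 7.97287612e-04, -5.20380557e+01,  4.64818418e+01,  1.59802608e-02,
       -3.08315839e-05, -1.93292107e-05]), 'ee_pos': array([0.1549761 , 0.52746703, 0.2415394 ]), 'tcp_rot': array([1.79999561e+02, 8.10566887e-02, 7.36269333e+01]), 'wrist_force': array([ 0.28472813, -0.07046123,  0.16551158]), 'torque': array([-0.02186667, -0.03767129, -0.03811101]), 'opening': 0.08549349648153802}
scene [[537.23168449   0.         329.29273751]
 [  0.         537.23168449 240.85423446]
 [  0.           0.           1.        ]] -0.0524649371424803 [ 1.07904266 -0.65769652  1.25832311] [-142.97690196   -1.04120288   40.15645832]
jig [([0.506, -0.007, 0.02], 0.78)]
tin [([0.544, -0.133, 0.084], 0.95), ([0.367, -0.308, 0.07], 0.94), ([0.361, -0.471, 0.068], 0.79)]
tin_lid [([0.656, 0.285, 0.071], 0.95), ([0.352, -0.469, 0.067], 0.9), ([0.3
[... 456 characters left out ...]
tin [([0.343, -0.276, 0.07], 0.97), ([0.632, 0.304, 0.064], 0.86), ([0.334, -0.454, 0.056], 0.82)]
tin_lid [([0.715, -0.187, 0.072], 0.95), ([0.648, 0.292, 0.064], 0.92), ([0.342, -0.292, 0.064], 0.91)]
stop [([0.471, 0.031, 0.04], 0.42)]
handle_end [([0.471, 0.111, 0.092], 0.62)]
clamp_handle [([0.469, 0.116, 0.093], 0.41), ([0.486, 0.036, 0.173], 0.23)]
pad [([0.486, 0.035, 0.169], 0.93)]
wrist [[423.68501715   0.         314.72805725]
 [  0.         423.68501715 233.1900457 ]
 [  0.           0.           1.        ]] 0.0010970454076146823 [0.09056215 0.54635737 0.37469425] [1.64356538e+02 7.30348660e-02 7.36783504e+01]
jig []
tin []
tin_lid []
stop []
handle_end []
clamp_handle []
pad []
```

View pics/scene0.png

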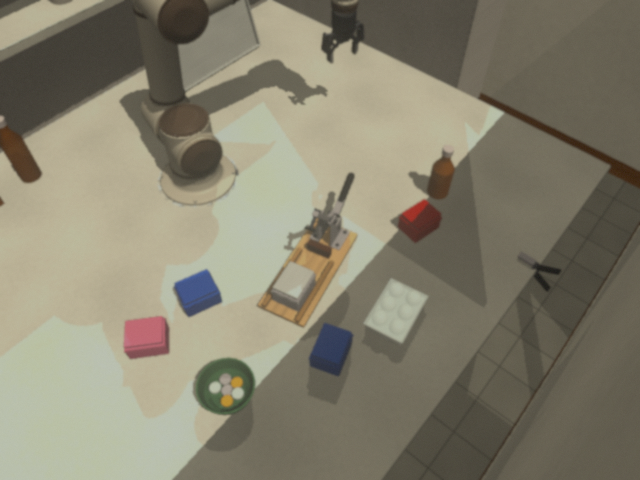

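View pics/side0.png

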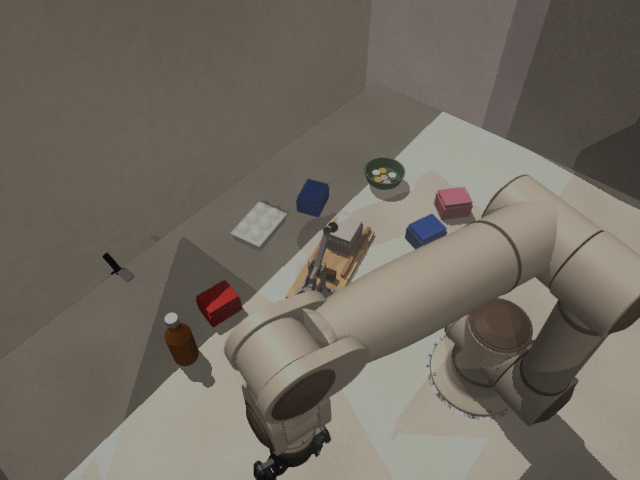

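The steel tin is at scene (293,285), sitting in the channel. The other boxes are painted: blue (198,292) and (331,348), pink (146,337), red (420,220). I'll confirm that in an enlarged crop.

```bash
python3 - <<'E'
import cv2
a=cv2.imread("pics/scene0.png"); c=a[160:335,245:375]
cv2.imwrite("pics/crop0.png",cv2.resize(c,None,fx=3.4,fy=3.4,interpolation=cv2.INTER_CUBIC))
a=cv2.imread("pics/side0.png"); c=a[200:310,270:390]
cv2.imwrite("pics/crop1.png",cv2.resize(c,None,fx=5,fy=5,interpolation=cv2.INTER_CUBIC))
E
```

```text
(no output)
```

View pics/crop0.png

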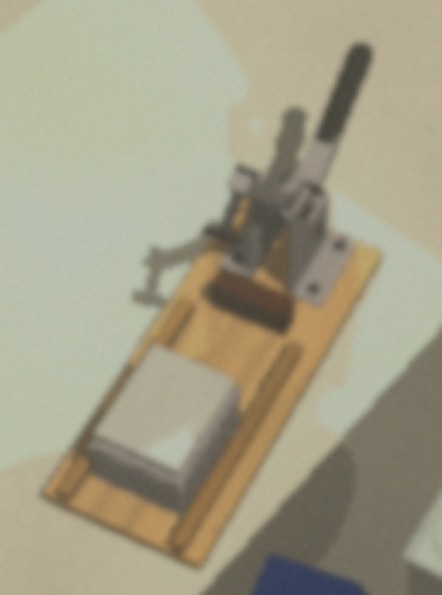

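View pics/crop1.png

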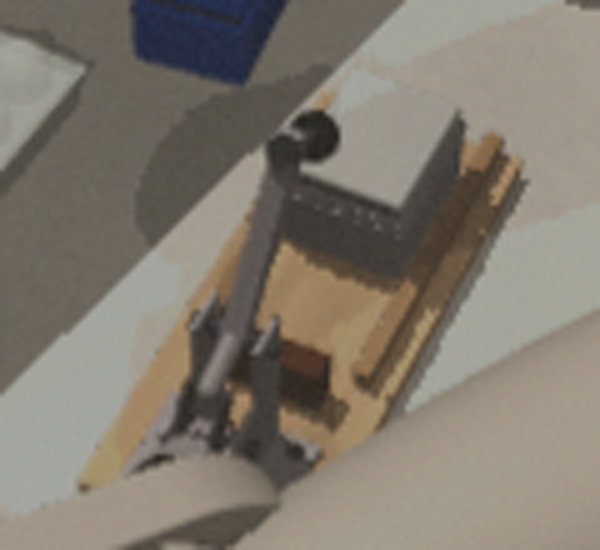

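```bash
cat > h.py <<'E'
import numpy as np, cv2, pickle
from scipy.spatial.transform import Rotation as R
def proj(c,P):
    P=np.atleast_2d(P); Rm=R.from_euler('xyz',c["orientation"],degrees=True).as_matrix()
    v=(P-c["xyz"])@Rm; s=v[:,:2]/v[:,2:]; r2=(s**2).sum(1,keepdims=True)
    s=s*(1+c["k1"]*r2); K=c["intrinsics"]
    return np.c_[s[:,0]*K[0,0]+K[0,2], s[:,1]*K[1,1]+K[1,2]]
def j2w(p,J):
    J=np.array(J,float); J=np.atleast_2d(J)/1000.
    c,s=np.cos(p[2]),np.sin(p[2])
    return np.c_[p[0]+c*J[:,0]-s*J[:,1], p[1]+s*J[:,0]+c*J[:,1], J[:,2]]
def box(x0,x1,y0,y1,z0,z1):
    V=[(x,y,z) for x in(x0,x1) for y in(y0,y1) for z in(z0,z1)]
    E=[(a,b) for a in range(8) for b in range(a+1,8) if sum(V[a][k]!=V[b][k] for k in range(3))==1]
    return V,E
def draw(img,c,p,b,off,f,col):
    V,E=box(*b); u=(proj(c,j2w(p,V))-off)*f
    for a,d in E: cv2.line(img,tuple(int(t) for t in u[a]),tuple(int(t) for t in u[d]),col,1,cv2.LINE_AA)
E
python3 - <<'E'
from workcell import camera
from h import *
from scipy.optimize import least_squares
C={n:camera(n) for n in("scene","side")}
pickle.dump(C,open("c0.pkl","wb"))
f=lambda l,o,k:[(np.array(a)/k+o) for a in l]
so=np.array([245,160]);do=np.array([270,200])
JS=[(-225,70,15),(-225,-70,15),(115,-70,15)];US=f([(42,490),(195,560),(382,247)],so,3.4)
JD=[(115,-70,15),(-225,70,15)];UD=f([(85,488),(523,163)],do,5)
def res(p): return np.r_[(proj(C["scene"],j2w(p,JS))-US).ravel(),(proj(C["side"],j2w(p,JD))-UD).ravel()]
s=least_squares(res,[.49,.0,1.4]); p=s.x; print(p,np.degrees(p[2]),s.fun.round(1))
for n,o,k,sh in(("scene",so,3.4,(335,375)),("side",do,5,(310,390))):
    im=C[n]["img"][o[1]:sh[0],o[0]:sh[1],::-1]
    im=cv2.resize(im,None,fx=k,fy=k,interpolation=cv2.INTER_CUBIC)
    for b,col in(((-225,115,-70,70,0,15),(0,0,255)),((-225,-15,44,56,15,30),(0,255,0)),((-225,-15,-56,-44,15,30),(0,255,0)),((-10,10,-35,35,15,49),(255,0,0)),((35,65,-21.5,21.5,15,127),(255,0,255))):
        draw(im,C[n],p,b,o,k,col)
    hp=(proj(C[n],j2w(p,[(79,0,57),(203.4,0,140.9)]))-o)*k
    cv2.line(im,*[tuple(int(t) for t in q) for q in hp],(0,255,255),1)
    cv2.imwrite(f"pics/fit_{n}.png",im)
E
```

```text
[0.49120189 0.02141735 1.82386011] 104.49948654228145 [-1.1 -0.4  0.6 -0.2 -1.2 -0.6 -1.5 -0.7 -0.2 -0.7]
```

View pics/fit_scene.png

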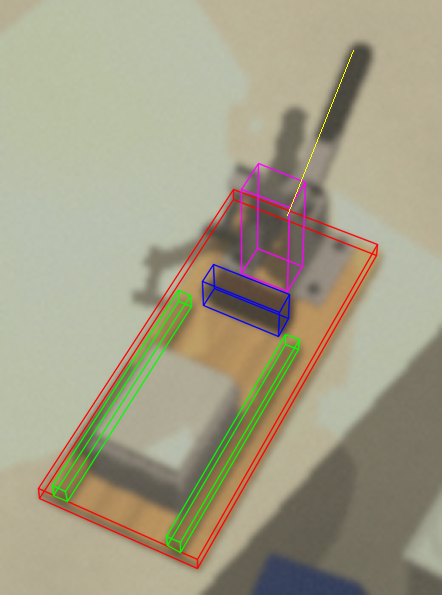

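View pics/fit_side.png

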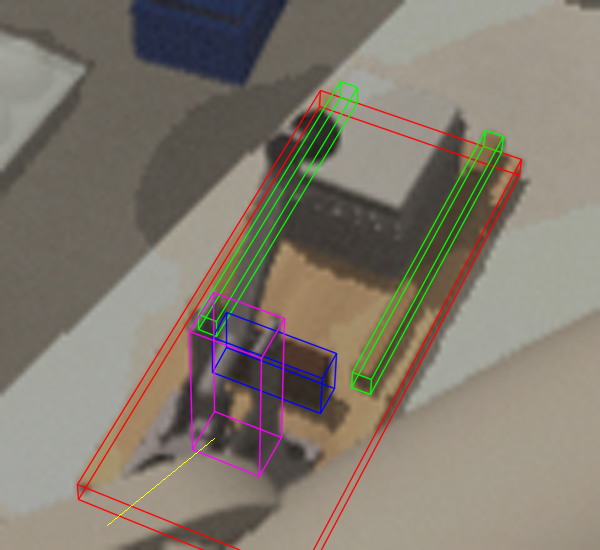

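```bash
cat >> h.py <<'E'
def unproj(c,uv,z):
    K=c["intrinsics"]; d=np.array([(uv[0]-K[0,2])/K[0,0],(uv[1]-K[1,2])/K[1,1]]); s=d.copy()
    for _ in range(20): s=d/(1+c["k1"]*(s@s))
    Rm=R.from_euler('xyz',c["orientation"],degrees=True).as_matrix(); v=Rm@np.r_[s,1]
    return c["xyz"]+v*(z-c["xyz"][2])/v[2]
def w2j(p,W):
    c,s=np.cos(p[2]),np.sin(p[2]); d=np.array(W)[:2]-p[:2]
    return np.array([c*d[0]+s*d[1],-s*d[0]+c*d[1],W[2]])*1000
P0=[0.4912,0.0214,np.radians(104.5)]
def toolR(tilt,yaw=P0[2],flip=1):
    # tool z = down tilted toward +jig x by tilt deg; tool x along -jig y
    t=np.radians(tilt); jx=np.array([np.cos(yaw),np.sin(yaw),0]); jy=np.array([-jx[1],jx[0],0])
    z=np.sin(t)*jx-np.cos(t)*np.array([0,0,1]); x=-jy*flip; return np.c_[x,np.cross(z,x),z]
def rel(obs,pos,Rm):
    R0=R.from_euler('xyz',obs["tcp_rot"],degrees=True).as_matrix()
    return R0.T@(np.array(pos)-obs["ee_pos"])*100, R.from_matrix(R0.T@Rm).as_rotvec(degrees=True)
def plan(obs,wps,step=4.5,ang=8.0):
    """wps: list of (pos,R). prints rows from obs through wps, rounded"""
    o={"ee_pos":np.array(obs["ee_pos"]),"tcp_rot":obs["tcp_rot"]}
    rows=[]
    for pos,Rm in wps:
        d,w=rel(o,pos,Rm); n=int(max(1,np.ceil(max(np.linalg.norm(d)/step,np.linalg.norm(w)/ang))))
        R0=R.from_euler('xyz',o["tcp_rot"],degrees=True)
        for i in range(n):
            dd=R.from_rotvec(-w*i/n,degrees=True).apply(d/n)
            rows.append((np.round(dd,2).tolist(),np.round(w/n,2).tolist()))
        o={"ee_pos":np.array(pos),"tcp_rot":R.from_matrix(Rm).as_euler('xyz',degrees=True)}
    return rows
def show(rows,claw):
    print(len(rows)); print("["+",".join(f"[{claw},{a},{b}]" for a,b in rows)+"]")
E
python3 - <<'E'
from h import *
from workcell import get_obs,spotter,camera
C=pickle.load(open("c0.pkl","rb"))
for uv in [(158,347),(240,378),(90,440),(178,470)]:
    print(w2j(P0,unproj(C["scene"],np.array(uv)/3.4+[245,160],.082)).round(0))
for uv in [(463,108),(400,207),(300,175)]:
    print('s',w2j(P0,unproj(C["side"],np.array(uv)/5+[270,200],.082)).round(0))
c=C["scene"]
for t in((440,195),(225,385),(397,312),(331,348)): print(unproj(c,t,0.03))
o=get_obs()
p=lambda x,y,z:j2w(P0,(x,y,z))[0]
R0=R.from_euler('xyz',o["tcp_rot"],degrees=True).as_matrix()
show(plan(o,[(o["ee_pos"]+[0,0,.13],R0),(np.array([.33,.2,.37]),toolR(0,np.radians(134))),(p(-270,0,360),toolR(35))]),0.5)
E
```

```text
[-104.   25.   82.]
[-102.  -45.   82.]
[-202.   31.   82.]
[-196.  -41.   82.]
s [-191.   39.   82.]
s [-102.   35.   82.]
s [-99. -29.  82.]
[0.64241275 0.42416389 0.03      ]
[ 0.58834395 -0.4272895   0.03      ]
[0.78266676 0.00279012 0.03      ]
[ 0.7176965  -0.18821893  0.03      ]
24
[[0.5,[0.0, -0.0, -4.33],[0.0, 0.0, 0.0]],[0.5,[0.0, -0.0, -4.33],[0.0, 0.0, 0.0]],[0.5,[0.0, -0.0, -4.33],[0.0, 0.0, 0.0]],[0.5,[-2.95, 2.89, 0.03],[-0.0, -0.0, 3.29]],[0.5,[-2.77, 3.06, 0.03],[-0.0, -0.0, 3.29]],[0.5,[-2.59, 3.21, 0.03],[-0.0, -0.0, 3.29]],[0.5,[-2.41, 3.35, 0.03],[-0.0, -0.0, 3.29]],[0.5,[-2.21, 3.49, 0.03],[-0.0, -0.0, 3.29]],[0.5,[-2.01, 3.61, 0.03],[-0.0, -0.0, 3.29]],[0.5,[-1.8, 3.72, 0.03],[-0.0, -0.0, 3.29]],[0.5,[-1.58, 3.81, 0.03],[-0.0, -0.0, 3.29]],[0.5,[-1.36, 3.9, 0.03],[-0.0, -0.0, 3.29]],[0.5,[-1.18, 3.96, 0.08],[2.85, 0.75, 2.38]],[0.5,[-1.01, 4.01, -0.13],[2.85, 0.75, 2.38]],[0.5,[-0.84, 4.03, -0.34],[2.85, 0.75, 2.38]],[0.5,[-0.67, 4.04, -0.55],[2.85, 0.75, 2.38]],[0.5,[-0.49, 4.03, -0.76],[2.85, 0.75, 2.38]],[0.5,[-0.31, 4.01, -0.97],[2.85, 0.75, 2.38]],[0.5,[-0.13, 3.96, -1.17],[2.85, 0.75, 2.38]],[0.5,[0.05, 3.9, -1.36],[2.85, 0.75, 2.38]],[0.5,[0.23, 3.82, -1.55],[2.85, 0.75, 2.38]],[0.5,[0.41, 3.73, -1.74],[2.85, 0.75, 2.38]],[0.5,[0.58, 3.62, -1.91],[2.85, 0.75, 2.38]],[0.5,[0.76, 3.49, -2.08],[2.85, 0.75, 2.38]]]
```

>>> {"op": "play_rows", "data": {"rows": [[0.5,[0,0,-4.3],[0,0,0]],[0.5,[0,0,-4.3],[0,0,0]],[0.5,[0,0,-4.3],[0,0,0]],[0.5,[-2.95,2.9,0],[0,0,3.3]],[0.5,[-2.8,3.1,0],[0,0,3.3]],[0.5,[-2.6,3.2,0],[0,0,3.3]],[0.5,[-2.4,3.35,0],[0,0,3.3]],[0.5,[-2.2,3.5,0],[0,0,3.3]],[0.5,[-2.0,3.6,0],[0,0,3.3]],[0.5,[-1.8,3.7,0],[0,0,3.3]],[0.5,[-1.6,3.8,0],[0,0,3.3]],[0.5,[-1.4,3.9,0],[0,0,3.3]]]}}

```text
time: 2.5
ee_pos: [0.3316, 0.1925, 0.3751]
tcp_rot: [179.9, -0.1, 43.3]
wrist_force: [0.7, 1.2, 0.0]
opening: 0.0427
```

>>> {"op": "play_rows", "data": {"rows": [[0.5,[-1.2,4.0,0.1],[2.85,0.75,2.4]],[0.5,[-1.0,4.0,-0.1],[2.85,0.75,2.4]],[0.5,[-0.85,4.0,-0.3],[2.85,0.75,2.4]],[0.5,[-0.65,4.0,-0.5],[2.85,0.75,2.4]],[0.5,[-0.5,4.0,-0.75],[2.85,0.75,2.4]],[0.5,[-0.3,4.0,-0.95],[2.85,0.75,2.4]],[0.5,[-0.1,4.0,-1.2],[2.85,0.75,2.4]],[0.5,[0.05,3.9,-1.4],[2.85,0.75,2.4]],[0.5,[0.25,3.8,-1.55],[2.85,0.75,2.4]],[0.5,[0.4,3.7,-1.75],[2.85,0.75,2.4]],[0.5,[0.6,3.6,-1.9],[2.85,0.75,2.4]],[0.5,[0.75,3.5,-2.1],[2.85,0.75,2.4]]]}}

```text
time: 3.7
ee_pos: [0.5364, -0.2486, 0.3171]
tcp_rot: [-146.5, -3.2, 10.8]
wrist_force: [0.6, 0.5, -0.3]
opening: 0.0422
```

```bash
python3 - <<'E'
from h import *
from workcell import get_obs,camera
o=get_obs(); print(o["q"].round(1),o["ee_pos"],o["tcp_rot"],w2j(P0,o["ee_pos"]))
C={n:camera(n) for n in("wrist","scene","side")}; pickle.dump(C,open("c1.pkl","wb"))
c=C["wrist"]; im=np.ascontiguousarray(c["img"][:,:,::-1]); cv2.imwrite("pics/w1raw.png",im)
for b,col in(((-225,115,-70,70,0,15),(0,0,255)),((-225,-15,44,56,15,30),(0,255,0)),((-225,-15,-56,-44,15,30),(0,255,0)),((-10,10,-35,35,15,49),(255,0,0)),((-200,-100,-40,40,15,69),(255,255,0))): draw(im,c,P0,b,0,1,col)
cv2.imwrite("pics/w1.png",im)
cv2.imwrite("pics/s1.png",C["side"]["img"][:,:,::-1])
E
```

```text
[-35.9  37.   53.5 130.4  24.4  37.1] [ 0.53635408 -0.24857293  0.31705347] [-146.47300161   -3.16070639   10.78905281] [-272.67933122   23.88000577  317.05346691]
```

View pics/w1.png

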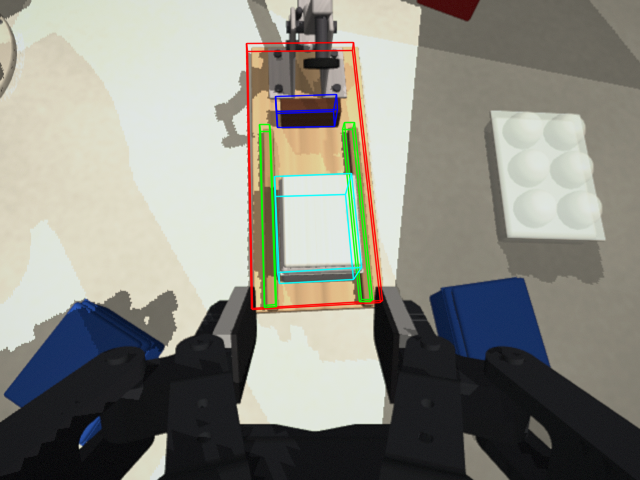

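View pics/s1.png

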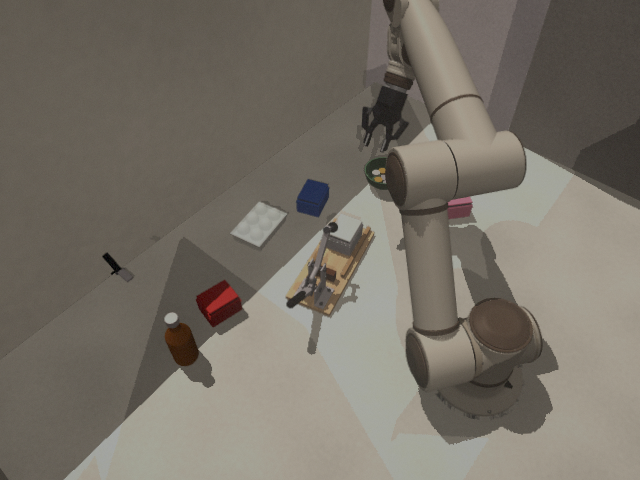

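```bash
sed -i 's/^P0=.*/P0=[0.493,0.022,np.radians(104.5)]/' h.py; python3 - <<'E'
from h import *
from workcell import get_obs
o=get_obs()
p=lambda x,y,z:j2w(P0,(x,y,z))[0]
show(plan(o,[(p(-260,0,150),toolR(25)),(p(-240,0,46),toolR(25))]),0.5)
E
```

```text
7
[[0.5,[0.43, 1.99, 3.66],[-2.14, -1.1, -0.46]],[0.5,[0.48, 1.86, 3.72],[-2.14, -1.1, -0.46]],[0.5,[0.54, 1.72, 3.78],[-2.14, -1.1, -0.46]],[0.5,[0.6, 1.59, 3.83],[-2.14, -1.1, -0.46]],[0.5,[0.0, 0.86, 3.42],[-0.0, 0.0, 0.0]],[0.5,[0.0, 0.86, 3.42],[-0.0, 0.0, 0.0]],[0.5,[0.0, 0.86, 3.42],[-0.0, 0.0, 0.0]]]
```

>>> {"op": "play_rows", "data": {"rows": [[0.5,[0.4,2.0,3.7],[-2.1,-1.1,-0.5]],[0.5,[0.5,1.9,3.7],[-2.1,-1.1,-0.5]],[0.5,[0.5,1.7,3.8],[-2.1,-1.1,-0.5]],[0.5,[0.6,1.6,3.8],[-2.1,-1.1,-0.5]]]}}

```text
time: 4.25
ee_pos: [0.5603, -0.2309, 0.1544]
tcp_rot: [-155.9, -0.7, 14.8]
wrist_force: [-0.1, -0.2, -0.2]
opening: 0.043
```

```bash
python3 - <<'E'
from h import *
from workcell import get_obs
o=get_obs()
p=lambda x,y,z:j2w(P0,(x,y,z))[0]
print(o["q"].round(1),w2j(P0,o["ee_pos"]).round(1),o["tcp_rot"])
show(plan(o,[(p(-260,0,150),toolR(25)),(p(-240,0,46),toolR(25))]),0.5)
E
```

```text
[-30.1  28.5  25.9 104.6  17.3  42.4] [-261.7   -1.8  154.4] [-155.86227574   -0.65832701   14.75395717]
4
[[0.5,[-0.19, 0.02, 0.47],[0.86, -0.49, 0.5]],[0.5,[0.0, 0.86, 3.42],[-0.0, 0.0, 0.0]],[0.5,[0.0, 0.86, 3.42],[-0.0, 0.0, 0.0]],[0.5,[0.0, 0.86, 3.42],[-0.0, 0.0, 0.0]]]
```

>>> {"op": "play_rows", "data": {"rows": [[0.5,[-0.2,0,0.5],[0.9,-0.5,0.5]],[0.5,[0,0.9,3.4],[0,0,0]],[0.5,[0,0.9,3.4],[0,0,0]],[0.5,[0,0.9,3.4],[0,0,0]],[0.5,[0,0,0],[0,0,0]]]}}

```text
time: 4.75
ee_pos: [0.553, -0.2063, 0.0509]
tcp_rot: [-154.8, -0.1, 14.8]
wrist_force: [-0.8, 0.8, 1.4]
opening: 0.0426
```

```bash
python3 - <<'E'
from h import *
from workcell import get_obs,camera
o=get_obs()
print(o["q"].round(1),w2j(P0,o["ee_pos"]).round(1),o["tcp_rot"],o["wrist_force"])
c=camera("scene"); im=c["img"][200:350,230:390,::-1]; cv2.imwrite("pics/s2.png",cv2.resize(im,None,fx=4,fy=4))
c=camera("wrist"); cv2.imwrite("pics/w2.png",c["img"][:,:,::-1])
E
```

```text
[-28.7  28.   13.5  93.4  18.1  43.6] [-236.1   -1.    50.9] [-1.54794817e+02 -1.36822688e-01  1.48144699e+01] [-0.80554103  0.77132996  1.36689134]
```

View pics/s2.png

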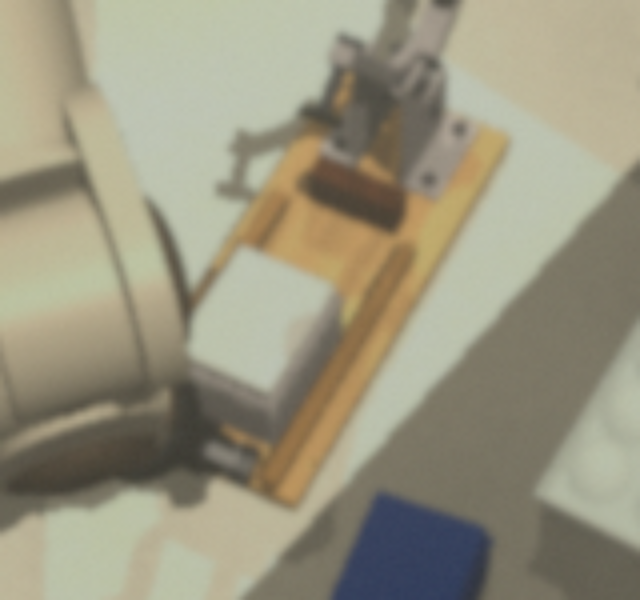

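View pics/w2.png

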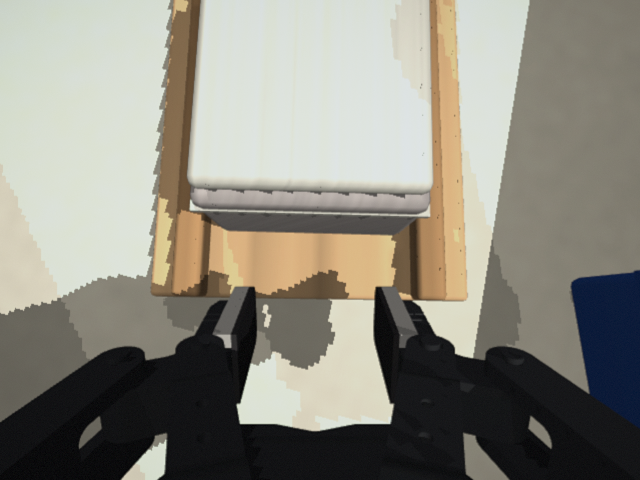

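>>> {"op": "play_rows", "data": {"rows": [[0.5,[0,0.1,0.9],[0,0,0]],[0.5,[0,0.45,0.2],[0,0,0]],[0.5,[0,0.45,0.2],[0,0,0]],[0.5,[0,0.27,0.13],[0,0,0]],[0.5,[0,0.27,0.13],[0,0,0]],[0.5,[0,0.27,0.13],[0,0,0]]]}}

```text
time: 5.45
ee_pos: [0.5613, -0.2205, 0.0395]
tcp_rot: [-155.5, -0.9, 14.7]
wrist_force: [0.1, -0.3, -0.0]
opening: 0.043
```

```bash
python3 - <<'E'
from h import *
from workcell import get_obs,camera
o=get_obs()
print(w2j(P0,o["ee_pos"]).round(1),o["tcp_rot"],o["wrist_force"])
c=camera("wrist"); cv2.imwrite("pics/w3.png",c["img"][:,:,::-1])
E
```

```text
[-251.9   -5.4   39.5] [-155.45261964   -0.90151925   14.71608133] [ 0.09462887 -0.33971936 -0.0047276 ]
```

View pics/w3.png

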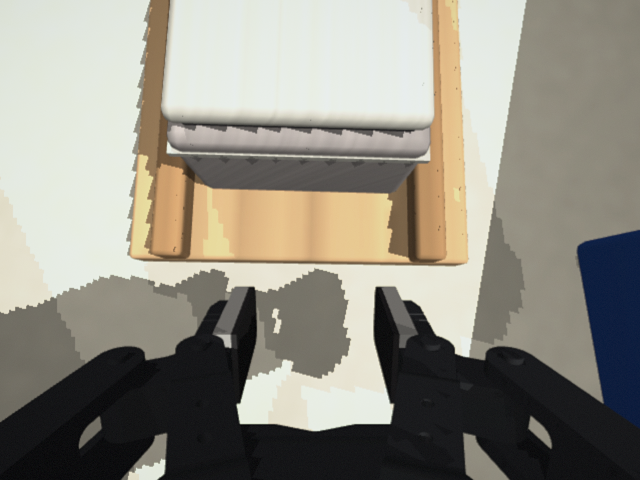

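```bash
python3 - <<'E'
from h import *
from workcell import get_obs
o=get_obs()
p=lambda x,y,z:j2w(P0,(x,y,z))[0]
show(plan(o,[(p(-240,-1,44),toolR(25)),(p(-222,-1,44),toolR(25))],step=1),0.5)
E
```

```text
4
[[0.5,[-0.21, -0.66, 0.02],[0.22, -0.36, 0.28]],[0.5,[-0.21, -0.65, 0.02],[0.22, -0.36, 0.28]],[0.5,[-0.0, -0.82, 0.38],[-0.0, 0.0, 0.0]],[0.5,[-0.0, -0.82, 0.38],[-0.0, 0.0, 0.0]]]
```

>>> {"op": "play_rows", "data": {"rows": [[0.5,[-0.2,-0.7,0],[0.2,-0.4,0.3]],[0.5,[-0.2,-0.7,0],[0.2,-0.4,0.3]],[0.5,[0,-0.8,0.37],[0,0,0]],[0.5,[0,-0.4,0.18],[0,0,0]],[0.5,[0,-0.3,0.14],[0,0,0]],[0.5,[0,-0.3,0.14],[0,0,0]]]}}

```text
time: 6.1
ee_pos: [0.5478, -0.1871, 0.0454]
tcp_rot: [-155.0, 0.2, 14.5]
wrist_force: [-0.0, -0.5, 0.2]
opening: 0.0425
```

```bash
python3 - <<'E'
from h import *
from workcell import get_obs,camera
o=get_obs()
print(w2j(P0,o["ee_pos"]).round(1),o["tcp_rot"],o["wrist_force"])
c=camera("wrist"); cv2.imwrite("pics/w4.png",c["img"][:,:,::-1])
E
```

```text
[-216.2   -0.7   45.4] [-154.96690589    0.21426028   14.49809183] [-0.03810434 -0.48259548  0.18555304]
```

View pics/w4.png

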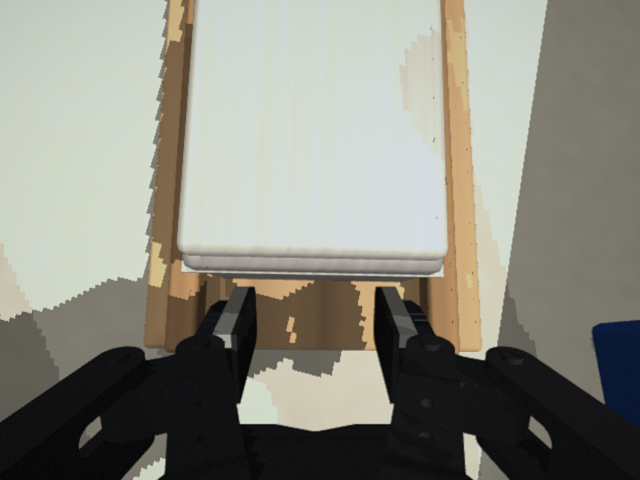

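>>> {"op": "play_rows", "data": {"rows": [[0.5,[0,-0.27,0.13],[0,0,0]],[0.5,[0,-0.27,0.13],[0,0,0]],[0.5,[0,-0.27,0.13],[0,0,0]],[0.5,[0,-0.27,0.13],[0,0,0]],[0.5,[0,-0.27,0.13],[0,0,0]],[0.5,[0,-0.27,0.13],[0,0,0]],[0.5,[0,-0.27,0.13],[0,0,0]],[0.5,[0,-0.27,0.13],[0,0,0]],[0.5,[0,-0.27,0.13],[0,0,0]],[0.5,[0,-0.27,0.13],[0,0,0]]]}}

```text
time: 7.15
ee_pos: [0.5402, -0.1567, 0.0455]
tcp_rot: [-155.1, 0.1, 14.5]
wrist_force: [0.7, -2.3, 0.5]
opening: 0.0426
```

```bash
python3 - <<'E'
from h import *
from workcell import get_obs,camera
o=get_obs()
print(w2j(P0,o["ee_pos"]).round(1),o["tcp_rot"],o["wrist_force"])
c=camera("wrist"); cv2.imwrite("pics/w5.png",c["img"][:,:,::-1])
E
```

```text
[-184.8   -1.    45.5] [-1.55104924e+02  1.44811966e-01  1.44592392e+01] [ 0.73811557 -2.3023395   0.5380273 ]
```

View pics/w5.png

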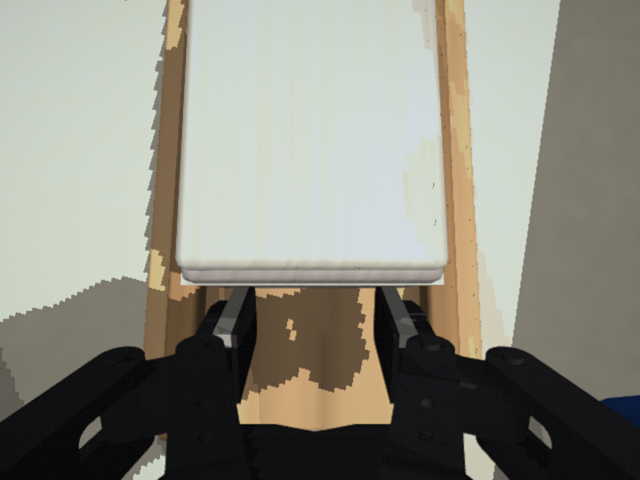

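>>> {"op": "play_rows", "data": {"rows": [[0.5,[0,-0.27,0.13],[0,0,0]],[0.5,[0,-0.27,0.13],[0,0,0]],[0.5,[0,-0.27,0.13],[0,0,0]],[0.5,[0,-0.27,0.13],[0,0,0]],[0.5,[0,-0.27,0.13],[0,0,0]],[0.5,[0,-0.27,0.13],[0,0,0]],[0.5,[0,-0.27,0.13],[0,0,0]],[0.5,[0,-0.27,0.13],[0,0,0]],[0.5,[0,-0.27,0.13],[0,0,0]],[0.5,[0,-0.27,0.13],[0,0,0]],[0.5,[0,-0.27,0.13],[0,0,0]],[0.5,[0,-0.27,0.13],[0,0,0]]]}}

```text
time: 8.4
ee_pos: [0.5307, -0.1188, 0.0454]
tcp_rot: [-155.1, 0.1, 14.5]
wrist_force: [1.2, -1.7, 2.4]
opening: 0.043
```

```bash
python3 - <<'E'
from h import *
from workcell import get_obs,camera
o=get_obs()
print(w2j(P0,o["ee_pos"]).round(1),o["tcp_rot"],o["wrist_force"])
c=camera("scene"); im=c["img"][170:330,230:390,::-1]; cv2.imwrite("pics/s6.png",cv2.resize(im,None,fx=3.7,fy=3.7))
c=camera("wrist"); cv2.imwrite("pics/w6.png",c["img"][:,:,::-1])
E
```

```text
[-145.7   -1.2   45.4] [-1.55132875e+02  1.02328180e-01  1.44585250e+01] [ 1.15137187 -1.71462752  2.43761051]
```

View pics/s6.png

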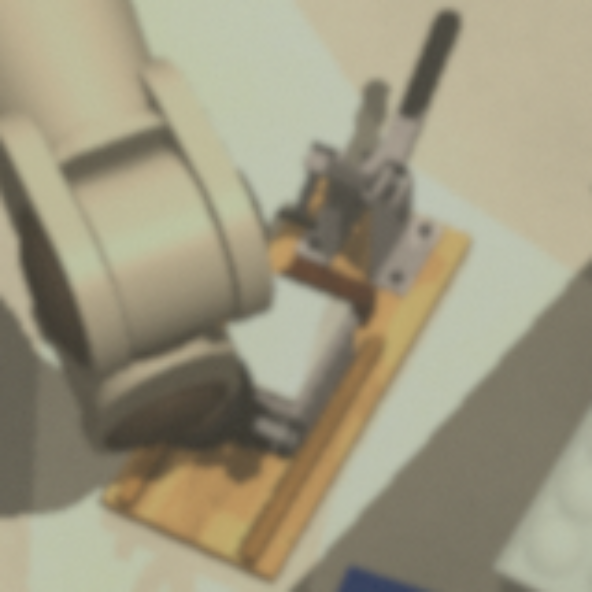

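View pics/w6.png

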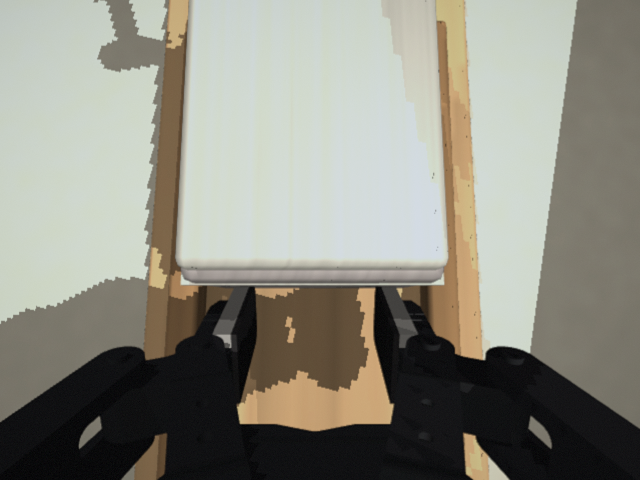

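>>> {"op": "play_rows", "data": {"rows": [[0.5,[0,-0.18,0.085],[0,0,0]],[0.5,[0,-0.18,0.085],[0,0,0]],[0.5,[0,-0.18,0.085],[0,0,0]],[0.5,[0,-0.18,0.085],[0,0,0]]]}}

```text
time: 8.9
ee_pos: [0.5285, -0.1105, 0.0452]
tcp_rot: [-155.1, 0.1, 14.5]
wrist_force: [0.5, -1.8, 1.6]
opening: 0.0423
```

>>> {"op": "play_rows", "data": {"rows": [[0.5,[0,-0.18,0.085],[0,0,0]],[0.5,[0,-0.18,0.085],[0,0,0]],[0.5,[0,-0.18,0.085],[0,0,0]]]}}

```text
time: 9.2
ee_pos: [0.5269, -0.1043, 0.0452]
tcp_rot: [-155.1, 0.1, 14.5]
wrist_force: [1.2, -3.0, 2.0]
opening: 0.043
```

>>> {"op": "play_rows", "data": {"rows": [[0.5,[0,-0.14,0.065],[0,0,0]],[0.5,[0,-0.14,0.065],[0,0,0]],[0.5,[0,-0.14,0.065],[0,0,0]]]}}

```text
time: 9.5
ee_pos: [0.5256, -0.0993, 0.0452]
tcp_rot: [-155.1, 0.1, 14.5]
wrist_force: [0.3, -2.0, 1.8]
opening: 0.0424
```

>>> {"op": "play_rows", "data": {"rows": [[0.5,[0,-0.14,0.065],[0,0,0]],[0.5,[0,-0.14,0.065],[0,0,0]]]}}

```text
time: 9.7
ee_pos: [0.525, -0.0971, 0.0452]
tcp_rot: [-155.3, 0.1, 14.5]
wrist_force: [0.6, -14.4, 3.0]
opening: 0.0429
```

```bash
python3 - <<'E'
from h import *
from workcell import get_obs,camera
o=get_obs()
print(w2j(P0,o["ee_pos"]).round(1),o["tcp_rot"],o["wrist_force"])
c=camera("scene"); im=c["img"][180:290,270:370,::-1]; cv2.imwrite("pics/s7.png",cv2.resize(im,None,fx=5,fy=5,interpolation=cv2.INTER_CUBIC))
c=camera("side"); im=c["img"][200:310,270:390,::-1]; cv2.imwrite("pics/d7.png",cv2.resize(im,None,fx=5,fy=5,interpolation=cv2.INTER_CUBIC))
E
```

```text
[-123.4   -1.2   45.2] [-1.55274549e+02  1.05709426e-01  1.44563903e+01] [  0.56121359 -14.40660402   2.98492087]
```

View pics/s7.png

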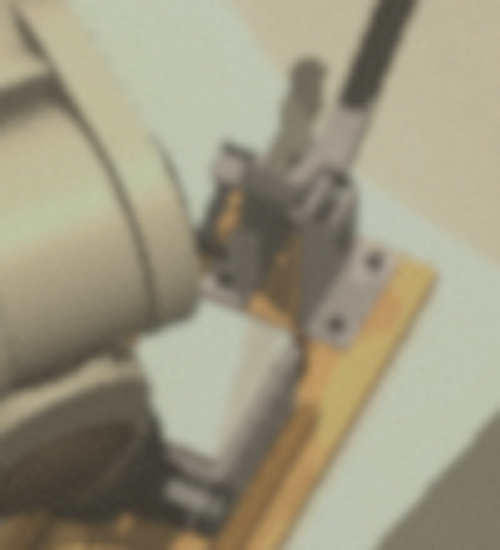

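View pics/d7.png

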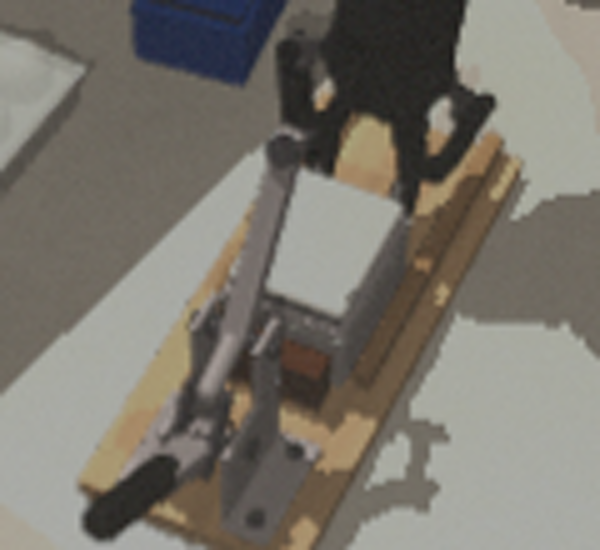

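Force jumped from 2 N to 14 N at the predicted position, and the side view shows the tin face at the block. So the tin is on the stop, and I'll back off.

```bash
python3 - <<'E'
from h import *
from workcell import get_obs
o=get_obs()
p=lambda x,y,z:j2w(P0,(x,y,z))[0]
show(plan(o,[(p(-130,0,45),toolR(25)),(p(-200,0,60),toolR(25)),(p(-190,0,370),toolR(0)),(p(190,0,370),toolR(0)),(p(190,0,250),toolR(0))]),0)
E
```

```text
22
[[0,[-0.11, 0.6, -0.25],[0.29, 0.08, -0.09]],[0,[0.0, 2.86, -2.16],[-0.0, 0.0, 0.0]],[0,[0.0, 2.86, -2.16],[-0.0, 0.0, 0.0]],[0,[0.0, -2.0, -3.95],[-3.57, 0.0, 0.0]],[0,[0.0, -1.75, -4.07],[-3.57, 0.0, 0.0]],[0,[0.0, -1.49, -4.17],[-3.57, 0.0, 0.0]],[0,[0.0, -1.23, -4.26],[-3.57, 0.0, 0.0]],[0,[0.0, -0.96, -4.32],[-3.57, 0.0, 0.0]],[0,[0.0, -0.69, -4.38],[-3.57, 0.0, 0.0]],[0,[0.0, -0.42, -4.41],[-3.57, 0.0, 0.0]],[0,[0.0, -4.22, -0.0],[0.0, -0.0, 0.0]],[0,[0.0, -4.22, -0.0],[0.0, -0.0, 0.0]],[0,[0.0, -4.22, -0.0],[0.0, -0.0, 0.0]],[0,[0.0, -4.22, -0.0],[0.0, -0.0, 0.0]],[0,[0.0, -4.22, -0.0],[0.0, -0.0, 0.0]],[0,[0.0, -4.22, -0.0],[0.0, -0.0, 0.0]],[0,[0.0, -4.22, -0.0],[0.0, -0.0, 0.0]],[0,[0.0, -4.22, -0.0],[0.0, -0.0, 0.0]],[0,[0.0, -4.22, -0.0],[0.0, -0.0, 0.0]],[0,[0.0, -0.0, 4.0],[0.0, -0.0, 0.0]],[0,[0.0, -0.0, 4.0],[0.0, -0.0, 0.0]],[0,[0.0, -0.0, 4.0],[0.0, -0.0, 0.0]]]
```

>>> {"op": "play_rows", "data": {"rows": [[0.5,[0,0.5,-0.23],[0,0,0]],[0.5,[0,2.9,-2.1],[0,0,0]],[0.5,[0,2.9,-2.1],[0,0,0]],[0.5,[0,1,-4],[-3.6,0,0]],[0.5,[0,-1,-4.2],[-3.6,0,0]],[0.5,[0,-1.5,-4.2],[-3.6,0,0]],[0.5,[0,-1.2,-4.3],[-3.6,0,0]],[0,[0,-1,-4.3],[-3.6,0,0]],[0,[0,-0.7,-4.4],[-3.6,0,0]],[0,[0,-0.4,-4.4],[-3.6,0,0]]]}}

```text
time: 10.8
ee_pos: [0.5491, -0.1961, 0.3545]
tcp_rot: [179.8, 1.1, 14.3]
wrist_force: [0.7, -0.4, 1.4]
opening: 0.0835
```

```bash
python3 - <<'E'
from h import *
from workcell import get_obs
o=get_obs()
print(w2j(P0,o["ee_pos"]).round(1),o["tcp_rot"])
p=lambda x,y,z:j2w(P0,(x,y,z))[0]
show(plan(o,[(p(100,0,380),toolR(0)),(p(190,0,280),toolR(0))]),0)
E
```

```text
[-2.252e+02  3.000e-01  3.545e+02] [179.79121663   1.06923581  14.34018245]
11
[[0,[-0.01, -4.06, -0.33],[0.03, 0.13, -0.02]],[0,[-0.01, -4.06, -0.33],[0.03, 0.13, -0.02]],[0,[-0.01, -4.06, -0.33],[0.03, 0.13, -0.02]],[0,[-0.01, -4.06, -0.33],[0.03, 0.13, -0.02]],[0,[-0.0, -4.06, -0.33],[0.03, 0.13, -0.02]],[0,[-0.0, -4.06, -0.32],[0.03, 0.13, -0.02]],[0,[-0.0, -4.06, -0.32],[0.03, 0.13, -0.02]],[0,[0.0, -4.06, -0.32],[0.03, 0.13, -0.02]],[0,[-0.0, -3.0, 3.33],[0.0, -0.0, 0.0]],[0,[-0.0, -3.0, 3.33],[0.0, -0.0, 0.0]],[0,[-0.0, -3.0, 3.33],[0.0, -0.0, 0.0]]]
```

>>> {"op": "play_rows", "data": {"rows": [[0,[0,-4,-0.6],[0,0.1,0]],[0,[0,-4,-0.6],[0,0.1,0]],[0,[0,-4,-0.5],[0,0.1,0]],[0,[0,-4.1,-0.3],[0,0.1,0]],[0,[0,-4.1,-0.3],[0,0.1,0]],[0,[0,-4.1,-0.3],[0,0.1,0]],[0,[0,-4.1,0],[0,0.1,0]],[0,[0,-4.1,0],[0,0.1,0]],[0,[0,-3,3.3],[0,0,0]],[0,[0,-3,3.3],[0,0,0]],[0,[0,-3,3.3],[0,0,0]]]}}

```text
time: 11.9
ee_pos: [0.4423, 0.221, 0.2865]
tcp_rot: [179.8, -0.5, 14.3]
wrist_force: [0.4, -1.2, -0.2]
opening: 0.0856
```

```bash
python3 - <<'E'
from h import *
from workcell import get_obs,camera
o=get_obs()
print(o["q"].round(1),w2j(P0,o["ee_pos"]).round(1),o["tcp_rot"])
for n in("scene","wrist","side"):
    c=camera(n); im=np.ascontiguousarray(c["img"][:,:,::-1])
    draw(im,c,P0,(-225,115,-70,70,0,15),0,1,(0,0,255))
    u=proj(c,j2w(P0,[(79,0,57),(79+133.5,0,57+90)])); cv2.line(im,*[tuple(int(t) for t in q) for q in u],(0,255,255),1)
    cv2.imwrite(f"pics/{n}8.png",im)
E
```

```text
[ 26.7  -1.8   8.1  99.5  -0.3 102.4] [205.4  -0.7 286.5] [179.81491541  -0.46863915  14.3405768 ]
```

View pics/wrist8.png

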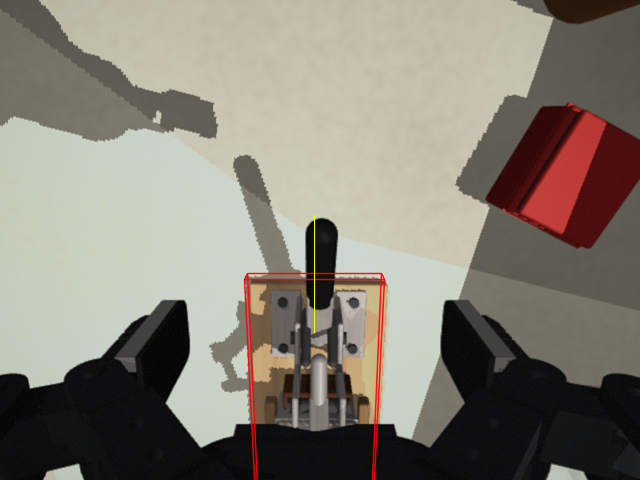

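View pics/scene8.png

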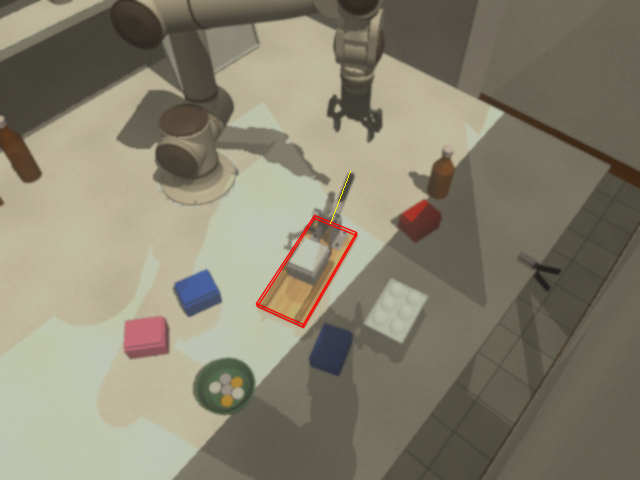

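>>> {"op": "play_rows", "data": {"rows": [[0,[0.15,0.5,3],[0,0.3,0]],[0,[0.1,0.5,3],[0,0.3,0]],[0,[0,0,3],[0,0,0]],[0,[0,0,1.5],[0,0,0]],[0,[0,0,0],[0,0,0]]]}}

```text
time: 12.55
ee_pos: [0.4499, 0.2093, 0.1825]
tcp_rot: [179.8, -1.1, 14.4]
wrist_force: [0.7, 0.8, 0.9]
opening: 0.0852
```

```bash
python3 - <<'E'
from h import *
from workcell import get_obs,camera
o=get_obs()
print(o["q"].round(1),w2j(P0,o["ee_pos"]).round(1),o["tcp_rot"])
for n in("wrist","scene"):
    c=camera(n); im=np.ascontiguousarray(c["img"][:,:,::-1])
    if n=="scene": im=cv2.resize(im[90:270,260:440],None,fx=3.3,fy=3.3,interpolation=cv2.INTER_CUBIC)
    cv2.imwrite(f"pics/{n}9.png",im)
E
```

```text
[ 25.1  -4.3  -5.8  87.4  -0.4 100.7] [192.1  -5.1 182.5] [179.84926673  -1.10611758  14.4307172 ]
```

View pics/wrist9.png

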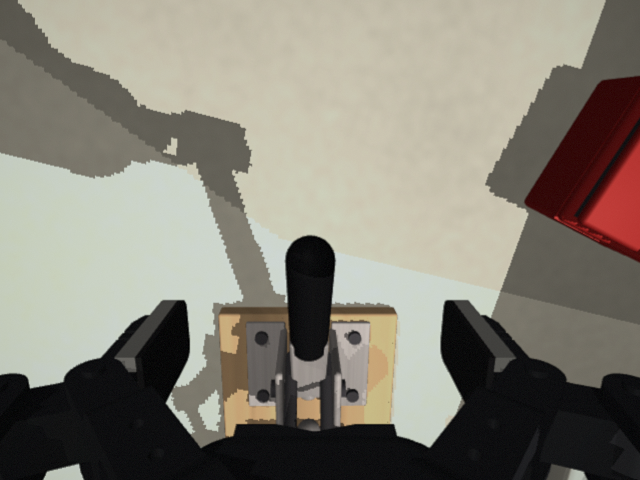

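View pics/scene9.png

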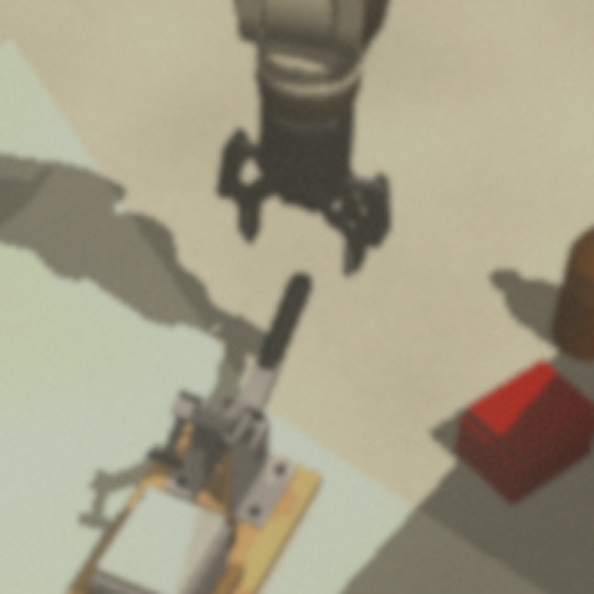

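```bash
python3 - <<'E'
from h import *
from workcell import get_obs
o=get_obs()
p=lambda x,y,z:j2w(P0,(x,y,z))[0]
show(plan(o,[(p(194,-2.7,127),toolR(0))],step=2),0)
E
```

```text
3
[[0,[-0.15, -0.06, 1.92],[0.04, -0.42, -0.02]],[0,[-0.14, -0.05, 1.92],[0.04, -0.42, -0.02]],[0,[-0.12, -0.05, 1.92],[0.04, -0.42, -0.02]]]
```

>>> {"op": "play_rows", "data": {"rows": [[0,[-0.15,-0.05,1.9],[0,-0.4,0]],[0,[-0.15,-0.05,1.9],[0,-0.4,0]],[0,[-0.1,-0.05,1.9],[0,-0.4,0]],[0,[0,0,0],[0,0,0]]]}}

```text
time: 13.05
ee_pos: [0.4501, 0.2109, 0.1316]
tcp_rot: [180.0, -0.5, 14.4]
wrist_force: [-0.0, -0.1, -0.2]
opening: 0.0853
```

```bash
python3 - <<'E'
from h import *
from workcell import get_obs,camera
o=get_obs()
print(w2j(P0,o["ee_pos"]).round(1),o["tcp_rot"])
for n in("wrist","side"):
    c=camera(n); im=np.ascontiguousarray(c["img"][:,:,::-1])
    if n=="side": im=cv2.resize(im[200:350,240:400],None,fx=4,fy=4,interpolation=cv2.INTER_CUBIC)
    cv2.imwrite(f"pics/{n}10.png",im)
E
```

```text
[193.6  -5.7 131.6] [179.98188629  -0.48219754  14.37322965]
```

View pics/wrist10.png

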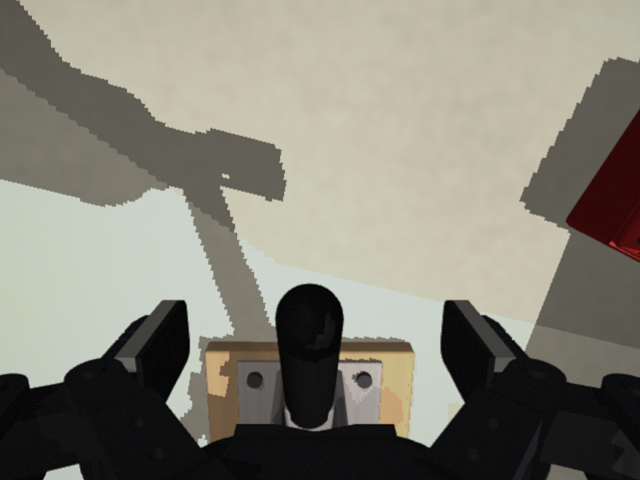

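View pics/side10.png

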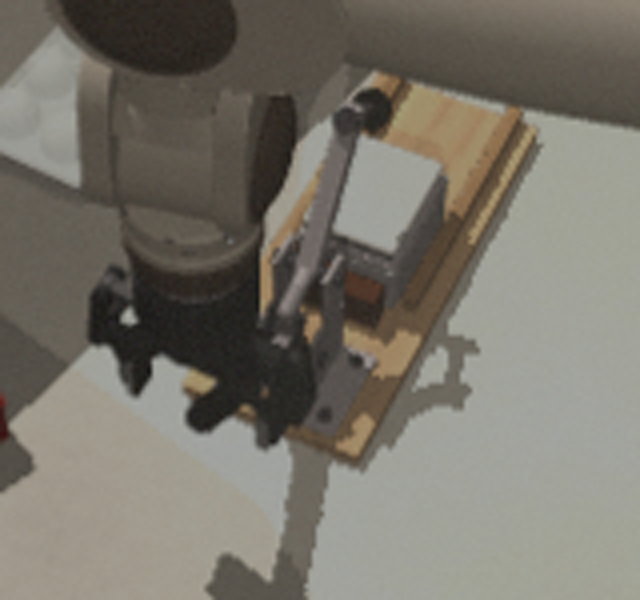

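>>> {"op": "play_rows", "data": {"rows": [[0,[-0.15,0,0.5],[0,-0.4,0.5]],[0,[0,0,0],[0,0,0]],[1,[0,0,0],[0,0,0]],[1,[0,0,0],[0,0,0]],[1,[0,0,0],[0,0,0]],[1,[0,0,0],[0,0,0]],[1,[0,0,0],[0,0,0]],[1,[0,0,0],[0,0,0]]], "newtons": 40}}

```text
time: 13.95
ee_pos: [0.448, 0.2108, 0.1329]
tcp_rot: [-179.9, -0.2, 13.9]
wrist_force: [5.8, 1.0, -3.4]
opening: 0.0207
```

```bash
sed -i 's/^P0=.*/P0=[0.4936,0.0222,np.radians(103.8)]/' h.py; python3 - <<'E'
from h import *
from workcell import get_obs,camera
o=get_obs()
print(w2j(P0,o["ee_pos"]).round(1),o["tcp_rot"],o["wrist_force"],o["torque"])
for n in("wrist",):
    c=camera(n); im=np.ascontiguousarray(c["img"][:,:,::-1])
    cv2.imwrite(f"pics/{n}11.png",im)
E
```

```text
[194.1  -0.7 132.9] [-179.91466854   -0.20577626   13.86340037] [ 5.84845743  0.98599963 -3.35283097] [ 0.10019086 -1.11645472  0.04539936]
```

View pics/wrist11.png

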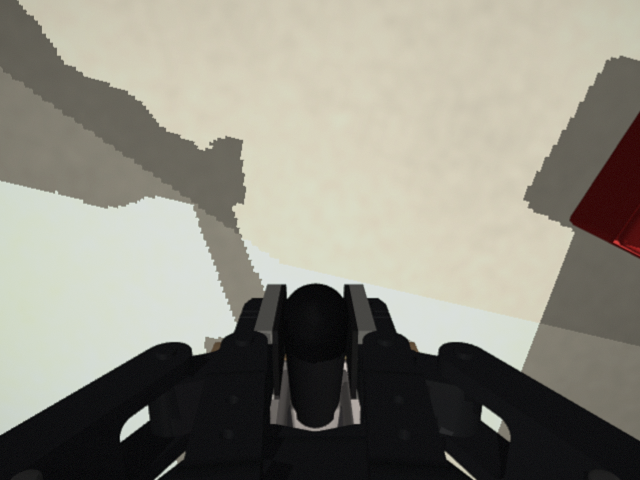

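```bash
cat > arc.py <<'E'
import sys
from h import *
from workcell import get_obs
a1,step,n=float(sys.argv[1]),float(sys.argv[2]),int(sys.argv[3])
o=get_obs(); q=w2j(P0,o["ee_pos"])
dx,dz=q[0]-79,q[2]+8-57
a=np.degrees(np.arctan2(dx,dz)); r=np.hypot(dx,dz)
print("ang",a.round(1),"r",r.round(1),"jig",q.round(1),o["tcp_rot"].round(2),o["wrist_force"].round(1),o["torque"].round(2),o["opening"])
w=[]; s=np.sign(a1-a)
for i in range(n):
    a=a+s*step if abs(a1-a)>step else a1
    w.append((j2w(P0,(79+141*np.sin(np.radians(a)),-1,57+141*np.cos(np.radians(a))-8))[0],toolR(0)))
    if a==a1: break
print([round(x,1) for x in [a]]); show(plan(o,w),1)
E
python3 arc.py -21 4 8
```

```text
ang 53.9 r 142.4 jig [194.1  -0.9 132.8] [-179.91   -0.22   13.86] [-3.4 -0.6  1.6] [-0.07  0.67  0.01] 0.020774430445334745
[np.float64(21.9)]
8
[[1,[0.02, 0.72, -0.7],[-0.09, -0.22, 0.06]],[1,[0.0, 0.66, -0.73],[0.0, -0.0, 0.0]],[1,[-0.0, 0.71, -0.68],[0.0, -0.0, 0.0]],[1,[0.0, 0.75, -0.63],[0.0, -0.0, 0.0]],[1,[0.0, 0.8, -0.58],[0.0, -0.0, 0.0]],[1,[-0.0, 0.84, -0.52],[0.0, -0.0, 0.0]],[1,[-0.0, 0.87, -0.46],[0.0, -0.0, 0.0]],[1,[0.0, 0.9, -0.4],[0.0, -0.0, 0.0]]]
```

>>> {"op": "play_rows", "data": {"rows": [[1,[0,0.65,-0.75],[0,0,0]],[1,[0,0.66,-0.73],[0,0,0]],[1,[0,0.71,-0.68],[0,0,0]],[1,[0,0.75,-0.63],[0,0,0]]]}}

```text
time: 14.4
ee_pos: [0.4543, 0.1857, 0.1603]
tcp_rot: [-179.5, -0.1, 14.0]
wrist_force: [-0.3, 4.1, -3.4]
opening: 0.0206
```

```bash
python3 arc.py -21 4 8
```

```text
ang 38.7 r 142.6 jig [168.1  -0.8 160.3] [-1.7955e+02 -1.4000e-01  1.4030e+01] [-0.3  4.1 -3.4] [0.95 0.09 0.03] 0.02057762546164841
[np.float64(6.7)]
8
[[1,[0.02, 0.88, -0.47],[-0.45, -0.14, 0.23]],[1,[0.0, 0.83, -0.53],[0.0, -0.0, 0.0]],[1,[0.0, 0.86, -0.47],[0.0, -0.0, 0.0]],[1,[-0.0, 0.89, -0.41],[0.0, -0.0, 0.0]],[1,[-0.0, 0.92, -0.35],[0.0, -0.0, 0.0]],[1,[0.0, 0.94, -0.28],[0.0, -0.0, 0.0]],[1,[-0.0, 0.96, -0.22],[0.0, -0.0, 0.0]],[1,[0.0, 0.97, -0.15],[0.0, -0.0, 0.0]]]
```

Forces are low, so I'll continue.

>>> {"op": "play_rows", "data": {"rows": [[1,[0,0.85,-0.5],[-0.4,0,0]],[1,[0,0.83,-0.53],[0,0,0]],[1,[0,0.86,-0.47],[0,0,0]],[1,[0,0.89,-0.41],[0,0,0]],[1,[0,0.92,-0.35],[0,0,0]],[1,[0,0.94,-0.28],[0,0,0]]]}}

```text
time: 15.0
ee_pos: [0.4676, 0.1318, 0.1885]
tcp_rot: [-179.7, -0.2, 14.1]
wrist_force: [-0.2, 5.5, -2.7]
opening: 0.0205
```

```bash
python3 arc.py -21 4 10; python3 - <<'E'
from h import *
from workcell import camera
c=camera("side"); cv2.imwrite("pics/d12.png",cv2.resize(c["img"][180:330,240:400,::-1],None,fx=4,fy=4,interpolation=cv2.INTER_CUBIC))
E
```

```text
ang 13.5 r 143.5 jig [112.6  -0.9 188.5] [-1.7969e+02 -1.6000e-01  1.4060e+01] [-0.2  5.5 -2.7] [ 1.36  0.18 -0.02] 0.02046625647104539
[-21.0]
9
[[1,[0.0, 1.02, 0.04],[-0.31, -0.16, 0.26]],[1,[-0.0, 0.98, -0.13],[0.0, -0.0, 0.0]],[1,[0.0, 0.98, -0.06],[0.0, -0.0, 0.0]],[1,[-0.0, 0.98, 0.01],[0.0, -0.0, 0.0]],[1,[-0.0, 0.98, 0.08],[0.0, -0.0, 0.0]],[1,[0.0, 0.97, 0.14],[0.0, -0.0, 0.0]],[1,[0.0, 0.96, 0.21],[0.0, -0.0, 0.0]],[1,[-0.0, 0.94, 0.28],[0.0, -0.0, 0.0]],[1,[0.0, 0.59, 0.21],[0.0, -0.0, 0.0]]]
```

View pics/d12.png

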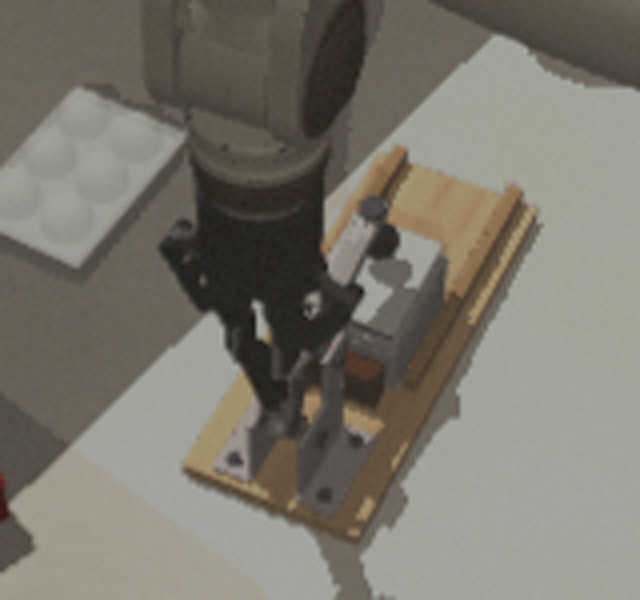

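Pad (at 380,240 in the crop) is coming down over the lid. I'll carry on.

>>> {"op": "play_rows", "data": {"rows": [[1,[0,0.95,-0.15],[-0.3,0,0.2]],[1,[0,0.98,-0.1],[0,0,0]],[1,[0,0.98,-0.05],[0,0,0]],[1,[0,0.98,0],[0,0,0]],[1,[0,0.98,0.08],[0,0,0]]]}}

```text
time: 15.55
ee_pos: [0.4804, 0.0793, 0.1923]
tcp_rot: [179.8, -0.2, 13.8]
wrist_force: [-0.2, 0.5, 0.2]
opening: -0.0001
```

```bash
python3 arc.py -22 3 6
```

```text
ang -8.1 r 144.7 jig [ 58.6  -0.8 192.3] [179.78  -0.23  13.77] [-0.2  0.5  0.2] [-0.04 -0.    0.03] -0.00012259532337278696
[-22.0]
5
[[1,[0.02, 0.67, 0.5],[0.22, -0.23, -0.03]],[1,[0.0, 0.72, 0.16],[0.0, -0.0, 0.0]],[1,[0.0, 0.71, 0.2],[0.0, -0.0, 0.0]],[1,[-0.0, 0.7, 0.24],[0.0, -0.0, 0.0]],[1,[0.0, 0.44, 0.17],[0.0, -0.0, 0.0]]]
```

```bash
python3 - <<'E'
from h import *
from workcell import camera
c=camera("side"); cv2.imwrite("pics/d13.png",cv2.resize(c["img"][180:330,240:400,::-1],None,fx=4,fy=4,interpolation=cv2.INTER_CUBIC))
c=camera("scene"); cv2.imwrite("pics/s13.png",cv2.resize(c["img"][130:280,250:410,::-1],None,fx=4,fy=4,interpolation=cv2.INTER_CUBIC))
E
```

```text
(no output)
```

View pics/d13.png

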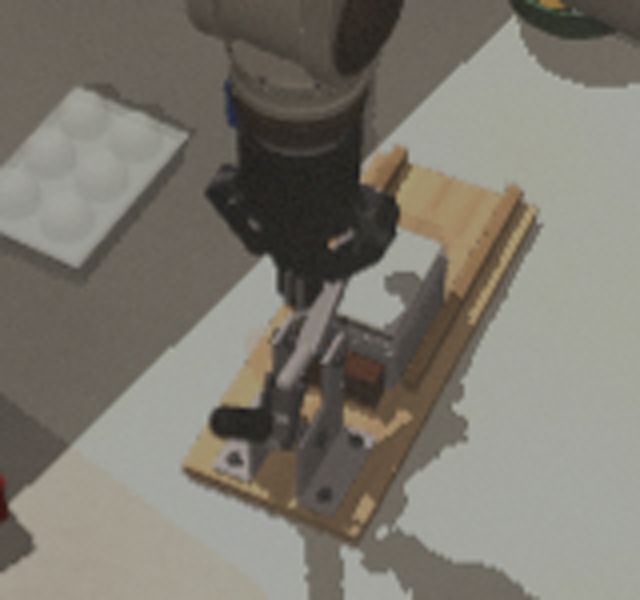

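View pics/s13.png

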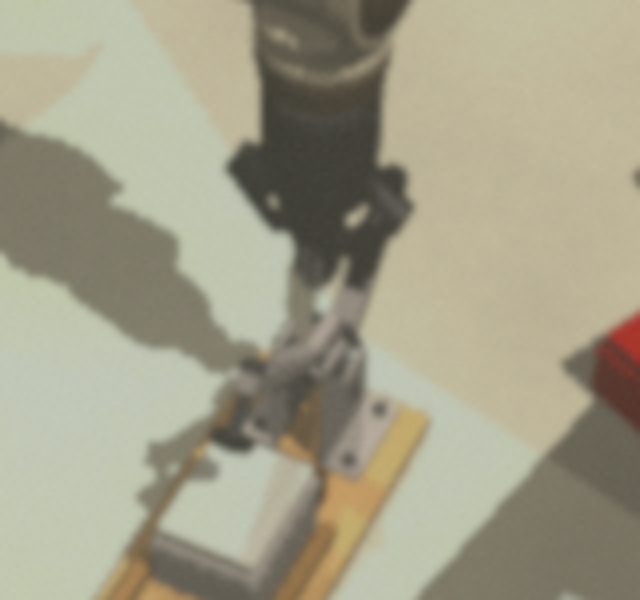

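Under lid load the pinch slipped off the round grip, and the handle sprang back. I'll switch to a fork: jaws along the channel axis, straddling the handle. One finger then pushes the handle shut by normal contact and the other pushes it open.

```bash
cat >> h.py <<'E'
def forkR(tilt=0,yaw=P0[2]):
    # tool x along +jig x, z down
    jx=np.array([np.cos(yaw),np.sin(yaw),0]); t=np.radians(tilt)
    z=np.sin(t)*jx-np.cos(t)*np.array([0,0,1]); x=np.cos(t)*jx+np.sin(t)*np.array([0,0,1]); return np.c_[x,np.cross(z,x),z]
E
python3 - <<'E'
from h import *
from workcell import get_obs
o=get_obs()
p=lambda x,y,z:j2w(P0,(x,y,z))[0]
show(plan(o,[(p(60,-1,310),toolR(0)),(p(172,-1,290),forkR())]),0)
E
```

```text
15
[[0,[0.02, -0.04, -3.93],[0.07, -0.07, -0.03]],[0,[0.02, -0.04, -3.93],[0.07, -0.07, -0.03]],[0,[0.01, -0.05, -3.93],[0.07, -0.07, -0.03]],[0,[-0.0, -0.93, 0.17],[0.0, 0.0, -7.5]],[0,[0.12, -0.93, 0.17],[0.0, 0.0, -7.5]],[0,[0.24, -0.9, 0.17],[0.0, 0.0, -7.5]],[0,[0.36, -0.86, 0.17],[0.0, 0.0, -7.5]],[0,[0.47, -0.81, 0.17],[0.0, 0.0, -7.5]],[0,[0.57, -0.74, 0.17],[0.0, 0.0, -7.5]],[0,[0.66, -0.66, 0.17],[0.0, 0.0, -7.5]],[0,[0.74, -0.57, 0.17],[0.0, 0.0, -7.5]],[0,[0.81, -0.47, 0.17],[0.0, 0.0, -7.5]],[0,[0.86, -0.36, 0.17],[0.0, 0.0, -7.5]],[0,[0.9, -0.24, 0.17],[0.0, 0.0, -7.5]],[0,[0.93, -0.12, 0.17],[0.0, 0.0, -7.5]]]
```

>>> {"op": "play_rows", "data": {"rows": [[1,[0,0,-3.9],[0,0,0]],[1,[0,0,-3.9],[0,0,0]],[0,[0,0,-3.9],[0,0,0]],[0,[0,-0.93,0.17],[0,0,-7.5]],[0,[0.1,-0.93,0.17],[0,0,-7.5]],[0,[0.25,-0.9,0.17],[0,0,-7.5]],[0,[0.35,-0.86,0.17],[0,0,-7.5]],[0,[0.5,-0.8,0.17],[0,0,-7.5]],[0,[0.6,-0.75,0.17],[0,0,-7.5]],[0,[0.65,-0.65,0.17],[0,0,-7.5]],[0,[0.75,-0.55,0.17],[0,0,-7.5]],[0,[0.8,-0.45,0.17],[0,0,-7.5]]]}}

```text
time: 16.85
ee_pos: [0.4582, 0.1622, 0.2974]
tcp_rot: [179.7, 0.3, 83.5]
wrist_force: [0.1, 0.1, -0.3]
opening: 0.0853
```

```bash
python3 - <<'E'
from h import *
from workcell import get_obs,camera
o=get_obs(); print(w2j(P0,o["ee_pos"]),o["tcp_rot"],o["q"].round(1))
p=lambda x,y,z:j2w(P0,(x,y,z))[0]
show(plan(o,[(p(172,-1,250),forkR())]),0)
c=camera("side"); cv2.imwrite("pics/d14.png",cv2.resize(c["img"][180:330,240:400,::-1],None,fx=4,fy=4,interpolation=cv2.INTER_CUBIC))
c=camera("scene"); cv2.imwrite("pics/s14.png",cv2.resize(c["img"][130:280,250:410,::-1],None,fx=4,fy=4,interpolation=cv2.INTER_CUBIC))
E
```

```text
[144.40330335   0.93393836 297.38280273] [179.72770147   0.25669167  83.53237479] [ 19.7  -2.3   8.9 101.   -0.4  26.2]
3
[[0,[0.89, -0.27, 1.57],[0.07, 0.1, -6.76]],[0,[0.91, -0.16, 1.58],[0.07, 0.1, -6.76]],[0,[0.92, -0.05, 1.58],[0.07, 0.1, -6.76]]]
```

View pics/d14.png

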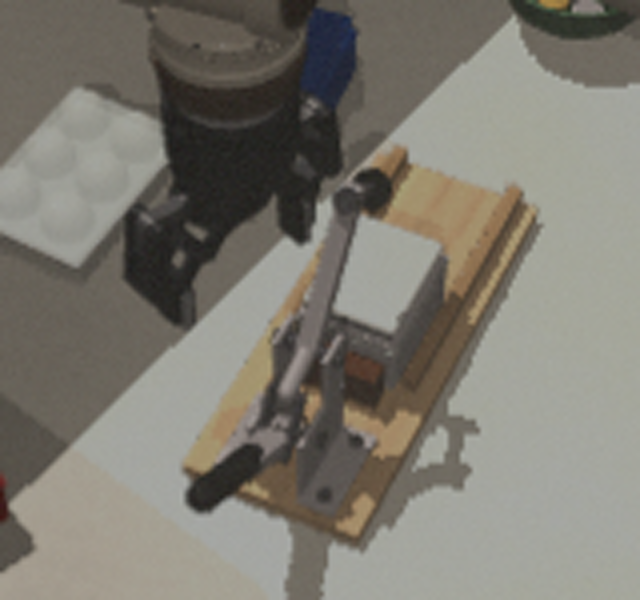

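View pics/s14.png

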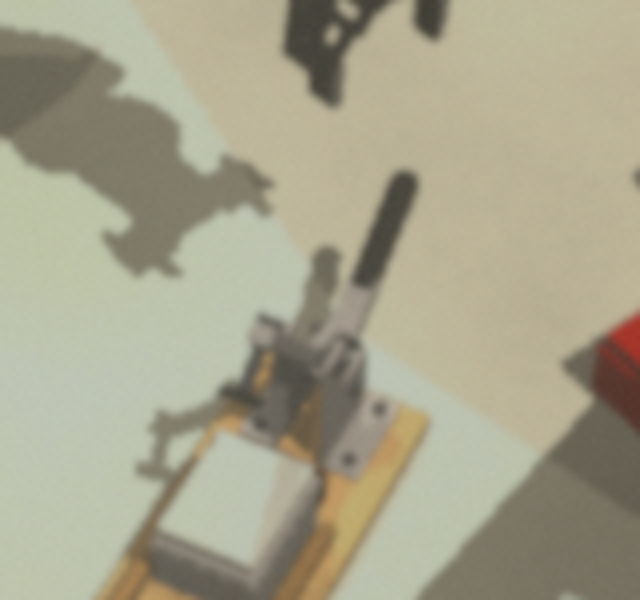

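>>> {"op": "play_rows", "data": {"rows": [[0,[1.2,-0.3,1.6],[0.1,0.1,-6.8]],[0,[1.2,-0.2,1.6],[0.1,0.1,-6.8]],[0,[1.2,-0.1,1.6],[0.1,0.1,-6.8]],[0,[0,0,2.5],[0,0,0]],[0,[0,0,2.5],[0,0,0]],[0,[0,0,2],[0,0,0]],[0,[0,0,0],[0,0,0]]]}}

```text
time: 17.65
ee_pos: [0.4531, 0.1977, 0.1764]
tcp_rot: [179.9, 0.1, 102.8]
wrist_force: [-0.7, -0.5, -0.3]
opening: 0.0855
```

```bash
python3 - <<'E'
from h import *
from workcell import get_obs,camera
o=get_obs(); print(w2j(P0,o["ee_pos"]),o["tcp_rot"],o["q"].round(1))
p=lambda x,y,z:j2w(P0,(x,y,z))[0]
show(plan(o,[(p(183,-1,132),forkR())],step=2),0)
c=camera("side"); cv2.imwrite("pics/d15.png",cv2.resize(c["img"][180:330,240:400,::-1],None,fx=4,fy=4,interpolation=cv2.INTER_CUBIC))
c=camera("wrist"); cv2.imwrite("pics/w15.png",c["img"][:,:,::-1])
E
```

```text
[180.12809894  -2.54857266 176.44240611] [1.79931032e+02 5.27351477e-02 1.02836900e+02] [23.6 -3.5 -5.8 87.7 -0.1 10.8]
3
[[0,[0.1, -0.06, 1.48],[0.02, 0.02, -0.32]],[0,[0.1, -0.05, 1.48],[0.02, 0.02, -0.32]],[0,[0.1, -0.05, 1.48],[0.02, 0.02, -0.32]]]
```

View pics/d15.png

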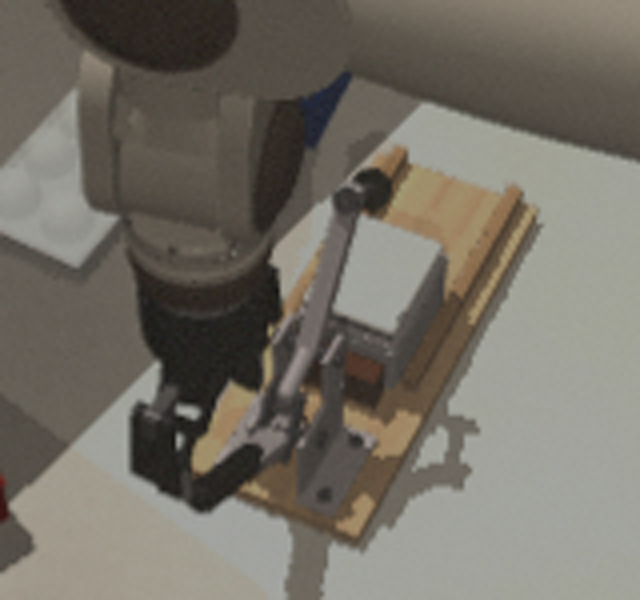

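View pics/w15.png

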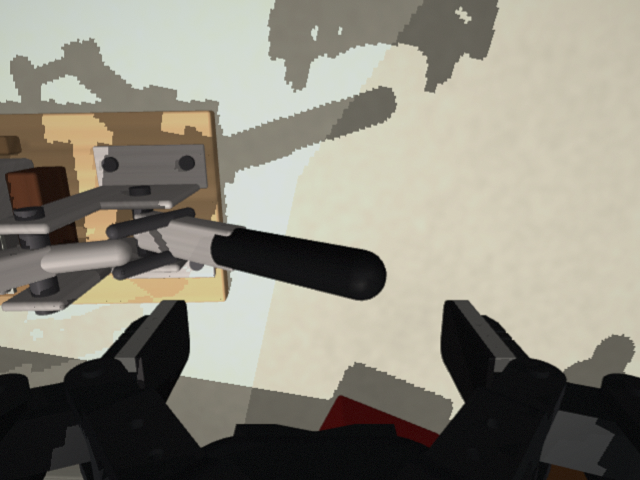

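```bash
python3 - <<'E'
from h import *
from workcell import get_obs,camera
c=camera("wrist"); print(c["xyz"],w2j(P0,c["xyz"]))
for y in(-6,-1,4): print(y,proj(c,j2w(P0,[(203.4,y,140.9),(79+58,y,57+39)])).round(0).tolist())
E
```

```text
[0.38787682 0.1822032  0.31137073] [180.60310579  64.50529194 311.37072995]
-6 [[370.0, 281.0], [236.0, 251.0]]
-1 [[371.0, 271.0], [235.0, 242.0]]
4 [[371.0, 260.0], [234.0, 233.0]]
```

>>> {"op": "play_rows", "data": {"rows": [[0,[0,0,1.5],[0,0,-0.3]],[0,[0,0,1.5],[0,0,-0.3]],[0,[0,0,1.5],[0,0,-0.3]],[0,[0,0,0],[0,0,0]]]}}

```text
time: 18.2
ee_pos: [0.4562, 0.1987, 0.1343]
tcp_rot: [179.4, -0.0, 103.8]
wrist_force: [-1.0, -0.1, -0.1]
opening: 0.0853
```

```bash
python3 - <<'E'
from h import *
from workcell import get_obs,camera
o=get_obs(); print(w2j(P0,o["ee_pos"]),o["tcp_rot"],o["wrist_force"])
c=camera("side"); cv2.imwrite("pics/d16.png",cv2.resize(c["img"][220:330,250:370,::-1],None,fx=5,fy=5,interpolation=cv2.INTER_CUBIC))
c=camera("wrist"); cv2.imwrite("pics/w16.png",c["img"][:,:,::-1])
E
```

```text
[180.36407926  -5.799422   134.30083106] [ 1.79390828e+02 -3.91122185e-02  1.03782037e+02] [-1.04185173 -0.13249568 -0.07551711]
```

View pics/d16.png

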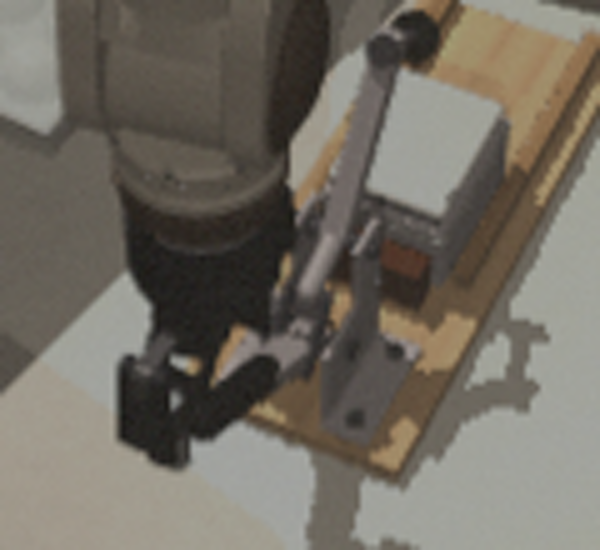

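View pics/w16.png

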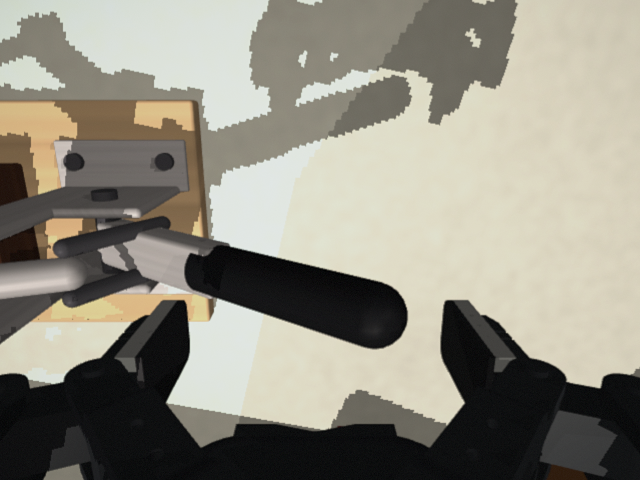

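```bash
cat > fork.py <<'E'
import sys
from h import *
from workcell import get_obs
phis=[float(s) for s in sys.argv[1].split(",")]; claw=float(sys.argv[2]); half=float(sys.argv[3])
o=get_obs(); q=w2j(P0,o["ee_pos"])
print("jig",q.round(1),"inner",(q[0]+o["opening"]*500).round(1),o["tcp_rot"].round(2),"F",o["wrist_force"].round(1),o["opening"].round(4))
w=[]
for ph in phis:
    t=np.radians(ph)
    zt=57+150*np.cos(max(t,0))-np.interp(ph,[-21,0,20,40,56],[37,25,20,15,9])
    X=79+150*np.sin(t)+11 if ph>=0 else 79+(zt-8-57)*np.tan(t)+11/np.cos(t)
    w.append((j2w(P0,(X-half,-2,zt))[0],forkR())); print(ph,round(X-half,1),round(zt,1))
show(plan(o,w),claw)
E
python3 fork.py 56,52,48,44,40,36 0 42.5
```

```text
Traceback (most recent call last):
  File "fork.py", line 6, in <module>
    print("jig",q.round(1),"inner",(q[0]+o["opening"]*500).round(1),o["tcp_rot"].round(2),"F",o["wrist_force"].round(1),o["opening"].round(4))
                                                                                                                        ^^^^^^^^^^^^^^^^^^
AttributeError: 'float' object has no attribute 'round'
```

```bash
sed -i 's/o\["opening"\].round(4)/o["opening"]/' fork.py; python3 fork.py 56,52,48,44,40,36 0 42.5
```

```text
jig [180.5  -6.5 136.4] inner 223.2 [ 1.7927e+02 -6.0000e-02  1.0377e+02] F [0.2 0.9 1.3] 0.08544031674461344
56.0 171.9 131.9
52.0 165.7 138.8
48.0 159.0 145.4
44.0 151.7 151.4
40.0 143.9 156.9
36.0 135.7 162.4
6
[[0.0,[-0.87, -0.45, 0.44],[0.73, -0.06, -0.03]],[0.0,[-0.62, -0.0, -0.7],[0.0, 0.0, -0.0]],[0.0,[-0.67, -0.0, -0.65],[0.0, 0.0, -0.0]],[0.0,[-0.73, 0.0, -0.6],[0.0, 0.0, -0.0]],[0.0,[-0.78, -0.0, -0.55],[0.0, 0.0, -0.0]],[0.0,[-0.83, 0.0, -0.54],[0.0, 0.0, -0.0]]]
```

>>> {"op": "play_rows", "data": {"rows": [[0,[-0.4,-0.4,0.4],[0.7,0,0]],[0,[-0.45,-0.1,0],[0,0,0]],[0,[-0.62,0,-0.65],[0,0,0]],[0,[-0.67,0,-0.65],[0,0,0]],[0,[-0.73,0,-0.6],[0,0,0]]]}}

```text
time: 18.8
ee_pos: [0.4585, 0.172, 0.1548]
tcp_rot: [179.9, -0.6, 104.0]
wrist_force: [-5.4, 10.8, 3.8]
opening: 0.0854
```

```bash
python3 fork.py 40,36,32,28,24,20 0 42.5; python3 - <<'E'
from h import *
from workcell import get_obs,camera
c=camera("side"); cv2.imwrite("pics/d17.png",cv2.resize(c["img"][200:330,250:370,::-1],None,fx=4.5,fy=4.5,interpolation=cv2.INTER_CUBIC))
c=camera("wrist"); cv2.imwrite("pics/w17.png",c["img"][:,:,::-1])
E
```

```text
jig [153.8  -1.6 154.8] inner 196.5 [179.87  -0.61 103.96] F [-5.4 10.8  3.8] 0.08539566261919192
40.0 143.9 156.9
36.0 135.7 162.4
32.0 127.0 167.2
28.0 117.9 171.4
24.0 108.5 175.0
20.0 98.8 178.0
6
[[0.0,[-0.99, 0.03, -0.22],[0.13, -0.61, 0.16]],[0.0,[-0.83, 0.0, -0.54],[0.0, 0.0, -0.0]],[0.0,[-0.87, 0.0, -0.49],[0.0, 0.0, -0.0]],[0.0,[-0.91, -0.0, -0.42],[0.0, 0.0, -0.0]],[0.0,[-0.94, -0.0, -0.36],[0.0, 0.0, -0.0]],[0.0,[-0.97, 0.0, -0.29],[0.0, 0.0, -0.0]]]
```

View pics/d17.png

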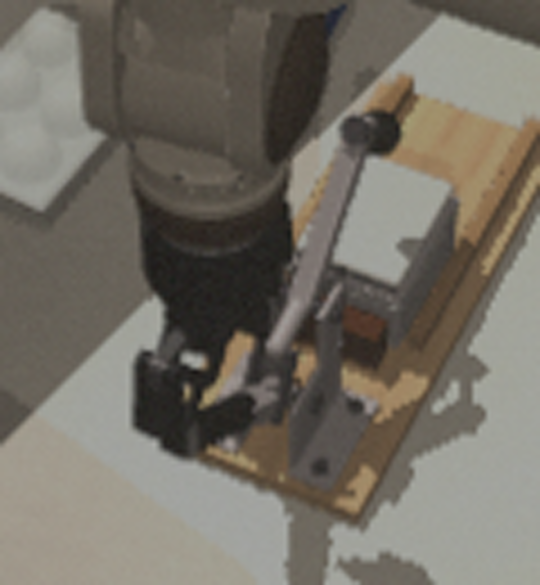

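View pics/w17.png

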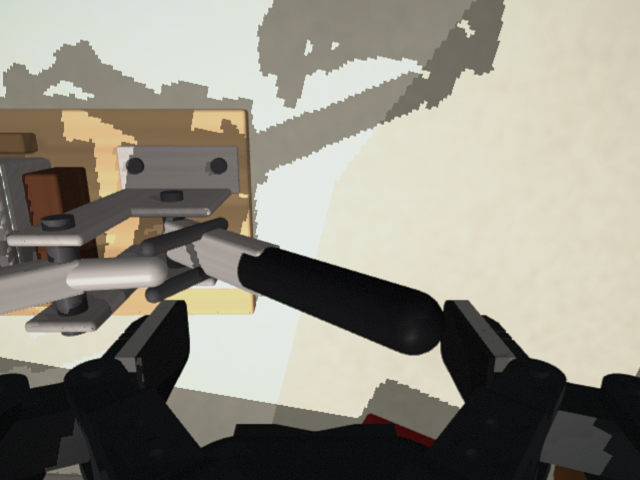

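```bash
python3 - <<'E'
from h import *
from workcell import get_obs,camera
c=camera("wrist")
for ph in(45,50):
  t=np.radians(ph)
  for y in(-6,-2,2): print(ph,y,proj(c,j2w(P0,[(79+150*np.sin(t),y,57+150*np.cos(t)),(79+70*np.sin(t),y,57+70*np.cos(t))])).round(0).tolist())
E
```

```text
45 -6 [[414.0, 340.0], [262.0, 276.0]]
45 -2 [[415.0, 329.0], [262.0, 268.0]]
45 2 [[416.0, 318.0], [261.0, 260.0]]
50 -6 [[433.0, 325.0], [272.0, 273.0]]
50 -2 [[434.0, 315.0], [272.0, 265.0]]
50 2 [[435.0, 305.0], [271.0, 256.0]]
```

>>> {"op": "play_rows", "data": {"rows": [[0,[-0.9,0,-0.5],[0,-0.6,0]],[0,[-0.83,0,-0.54],[0,0,0]],[0,[-0.87,0,-0.49],[0,0,0]],[0,[-0.91,0,-0.42],[0,0,0]]]}}

```text
time: 19.35
ee_pos: [0.4665, 0.143, 0.1823]
tcp_rot: [179.4, -1.0, 104.3]
wrist_force: [-4.2, 8.1, 5.2]
opening: 0.0852
```

```bash
python3 fork.py 32,28,24,20,16,12,8,4 0 42.5
```

```text
jig [123.8  -2.5 182.3] inner 166.4 [179.4   -1.04 104.3 ] F [-4.2  8.1  5.2] 0.08517042547478572
32.0 127.0 167.2
28.0 117.9 171.4
24.0 108.5 175.0
20.0 98.8 178.0
16.0 88.8 180.2
12.0 78.7 181.7
8.0 68.4 182.5
4.0 58.0 182.6
8
[[0.0,[0.29, -0.06, 1.51],[0.6, -1.04, 0.49]],[0.0,[-0.91, -0.0, -0.42],[0.0, 0.0, -0.0]],[0.0,[-0.94, -0.0, -0.36],[0.0, 0.0, -0.0]],[0.0,[-0.97, 0.0, -0.29],[0.0, 0.0, -0.0]],[0.0,[-1.0, 0.0, -0.22],[0.0, 0.0, -0.0]],[0.0,[-1.02, 0.0, -0.15],[0.0, 0.0, -0.0]],[0.0,[-1.03, -0.0, -0.08],[0.0, 0.0, -0.0]],[0.0,[-1.04, -0.0, -0.01],[0.0, 0.0, -0.0]]]
```

>>> {"op": "play_rows", "data": {"rows": [[0,[-0.3,0,0.8],[0.6,-0.8,0.4]],[0,[-0.8,0,0.5],[0,0,0]],[0,[-0.95,0,0],[0,-0.3,0]],[0,[-0.95,0,-0.1],[0,0,0]]]}}

```text
time: 19.75
ee_pos: [0.4758, 0.1187, 0.1802]
tcp_rot: [179.1, -0.9, 104.1]
wrist_force: [-1.5, 4.9, 5.4]
opening: 0.0852
```

```bash
python3 fork.py 20,16,12,8,4,0,-4 0 42.5;  python3 - <<'E'
from h import *
from workcell import get_obs,camera
c=camera("wrist"); cv2.imwrite("pics/w18.png",c["img"][:,:,::-1])
c=camera("side"); cv2.imwrite("pics/d18.png",cv2.resize(c["img"][200:330,250:370,::-1],None,fx=4.5,fy=4.5,interpolation=cv2.INTER_CUBIC))
E
```

```text
jig [ 98.   -5.7 180.2] inner 140.6 [179.13  -0.86 104.12] F [-1.5  4.9  5.4] 0.08516920023260718
20.0 98.8 178.0
16.0 88.8 180.2
12.0 78.7 181.7
8.0 68.4 182.5
4.0 58.0 182.6
0.0 47.5 182.0
-4.0 39.5 179.7
7
[[0.0,[0.08, -0.37, 0.22],[0.87, -0.86, 0.32]],[0.0,[-1.0, 0.0, -0.22],[0.0, 0.0, -0.0]],[0.0,[-1.02, 0.0, -0.15],[0.0, 0.0, -0.0]],[0.0,[-1.03, -0.0, -0.08],[0.0, 0.0, -0.0]],[0.0,[-1.04, -0.0, -0.01],[0.0, 0.0, -0.0]],[0.0,[-1.05, 0.0, 0.06],[0.0, 0.0, -0.0]],[0.0,[-0.8, -0.0, 0.23],[0.0, 0.0, -0.0]]]
```

View pics/w18.png

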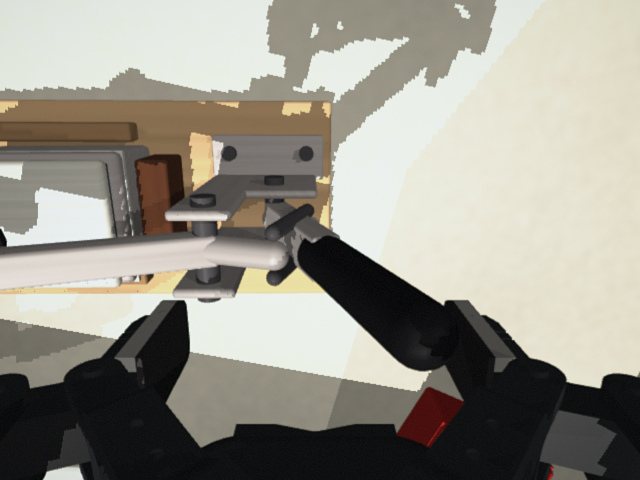

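View pics/d18.png

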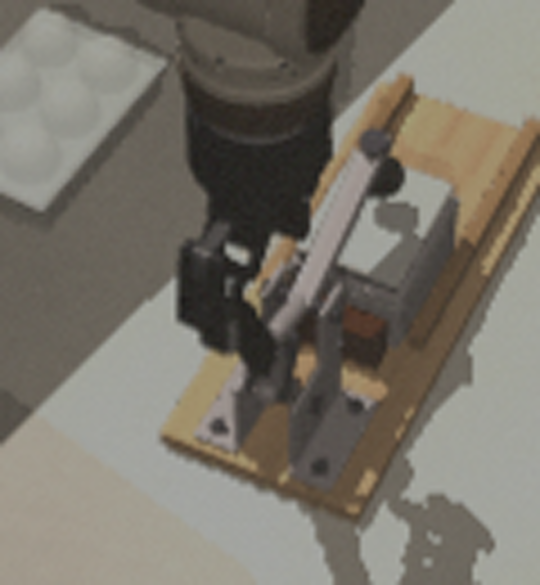

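>>> {"op": "play_rows", "data": {"rows": [[0,[-0.8,-0.3,0.1],[0.8,-0.8,0.3]],[0,[-1,-0.2,-0.05],[0.2,-0.2,0]],[0,[-1,0,0],[0,-0.2,0]],[0,[-1,0,0.05],[0,0,0]]]}}

```text
time: 20.25
ee_pos: [0.4811, 0.0804, 0.182]
tcp_rot: [179.9, 0.3, 103.8]
wrist_force: [-1.3, 3.4, 2.3]
opening: 0.0852
```

```bash
python3 fork.py 4,0,-4,-8 0 42.5
```

```text
jig [ 59.5  -1.8 182. ] inner 102.1 [179.86   0.26 103.78] F [-1.3  3.4  2.3] 0.08521743669580113
4.0 58.0 182.6
0.0 47.5 182.0
-4.0 39.5 179.7
-8.0 31.8 177.4
4
[[0.0,[-0.16, 0.02, -0.06],[0.14, 0.26, -0.02]],[0.0,[-1.05, 0.0, 0.06],[0.0, 0.0, -0.0]],[0.0,[-0.8, -0.0, 0.23],[0.0, 0.0, -0.0]],[0.0,[-0.77, 0.0, 0.23],[0.0, 0.0, -0.0]]]
```

>>> {"op": "play_rows", "data": {"rows": [[0,[-0.7,0,0.1],[0,0.2,0]],[0,[-0.7,0,0.1],[0,0,0]],[0,[-0.7,0,0.1],[0,0,0]]]}}

```text
time: 20.55
ee_pos: [0.4866, 0.0597, 0.1799]
tcp_rot: [179.7, -0.2, 103.8]
wrist_force: [-2.4, 8.8, 6.6]
opening: 0.0856
```

```bash
python3 fork.py -4,-8,-12 0 42.5;  python3 - <<'E'
from h import *
from workcell import get_obs,camera
c=camera("wrist"); cv2.imwrite("pics/w19.png",c["img"][:,:,::-1])
c=camera("side"); cv2.imwrite("pics/d19.png",cv2.resize(c["img"][200:330,250:370,::-1],None,fx=4.5,fy=4.5,interpolation=cv2.INTER_CUBIC))
E
```

```text
jig [ 38.1  -2.1 179.9] inner 80.9 [179.75  -0.22 103.79] F [-2.4  8.8  6.6] 0.08564000817122855
-4.0 39.5 179.7
-8.0 31.8 177.4
-12.0 24.3 175.1
3
[[0.0,[0.14, -0.01, 0.02],[0.25, -0.22, -0.01]],[0.0,[-0.77, 0.0, 0.23],[0.0, 0.0, -0.0]],[0.0,[-0.75, -0.0, 0.23],[0.0, 0.0, -0.0]]]
```

View pics/w19.png

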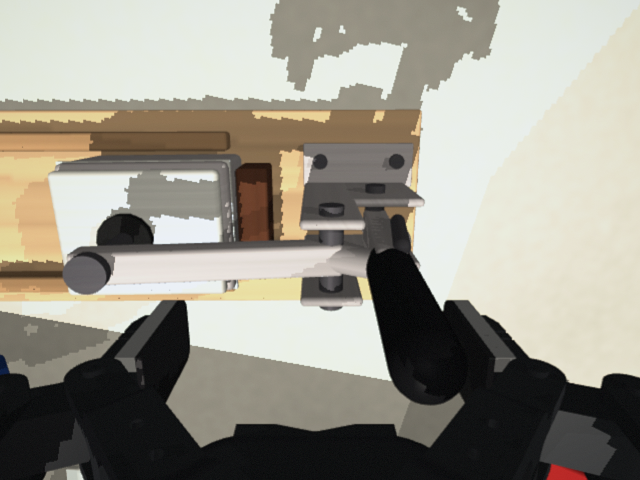

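View pics/d19.png

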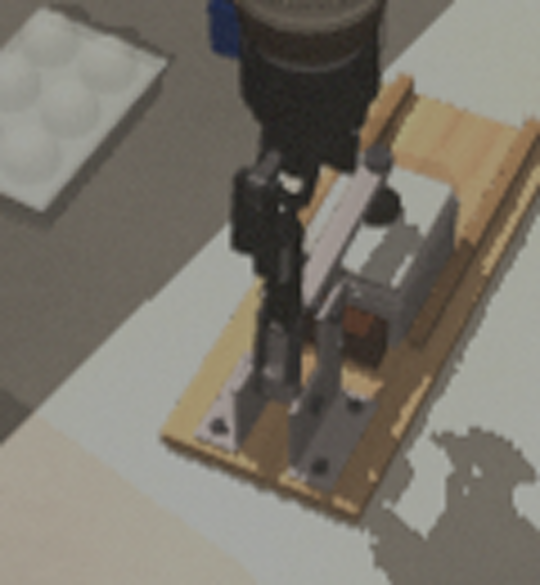

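>>> {"op": "play_rows", "data": {"rows": [[0,[-0.6,0,0.2],[0.2,-0.2,0]],[0,[-0.6,0,0.2],[0,0,0]],[0,[-0.6,0,0.2],[0,0,0]]]}}

```text
time: 20.95
ee_pos: [0.4913, 0.0423, 0.175]
tcp_rot: [179.8, -0.3, 103.8]
wrist_force: [-1.4, 4.5, 5.5]
opening: 0.085
```

```bash
python3 fork.py -12,-16,-20 0 42.5
```

```text
jig [ 20.   -2.6 175. ] inner 62.5 [179.81  -0.27 103.8 ] F [-1.4  4.5  5.5] 0.08495109563508815
-12.0 24.3 175.1
-16.0 17.0 172.9
-20.0 9.8 170.6
3
[[0.0,[0.43, -0.06, -0.01],[0.19, -0.27, -0.01]],[0.0,[-0.73, -0.0, 0.23],[0.0, 0.0, -0.0]],[0.0,[-0.72, 0.0, 0.23],[0.0, 0.0, -0.0]]]
```

>>> {"op": "play_rows", "data": {"rows": [[0,[-0.5,0,0.15],[0.2,-0.2,0]],[0,[-0.5,0,0.15],[0,0,0]]]}}

```text
time: 21.15
ee_pos: [0.4939, 0.0311, 0.1718]
tcp_rot: [-180.0, -0.0, 103.7]
wrist_force: [-0.3, 0.5, -0.2]
opening: 0.0856
```

>>> {"op": "play_rows", "data": {"rows": [[0,[-0.4,0,0.15],[0,0,0]],[0,[-0.4,0,0.1],[0,0,0]]]}}

```text
time: 21.35
ee_pos: [0.4957, 0.0221, 0.1682]
tcp_rot: [-179.9, -0.0, 103.7]
wrist_force: [-3.7, 16.8, 7.5]
opening: 0.0856
```

```bash
python3 fork.py -20 0 42.5;  python3 - <<'E'
from h import *
from workcell import get_obs,camera
c=camera("wrist"); cv2.imwrite("pics/w20.png",c["img"][:,:,::-1])
c=camera("side"); cv2.imwrite("pics/d20.png",cv2.resize(c["img"][200:330,250:370,::-1],None,fx=4.5,fy=4.5,interpolation=cv2.INTER_CUBIC))
E
```

```text
jig [ -0.6  -2.  168.2] inner 42.2 [-1.7988e+02 -3.0000e-02  1.0371e+02] F [-3.7 16.8  7.5] 0.08561738123262864
-20.0 9.8 170.6
1
[[0.0,[1.04, 0.0, -0.23],[-0.12, -0.03, -0.09]]]
```

View pics/w20.png

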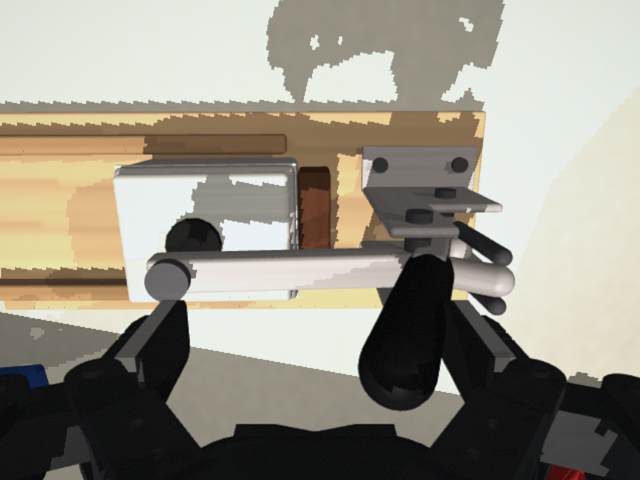

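View pics/d20.png

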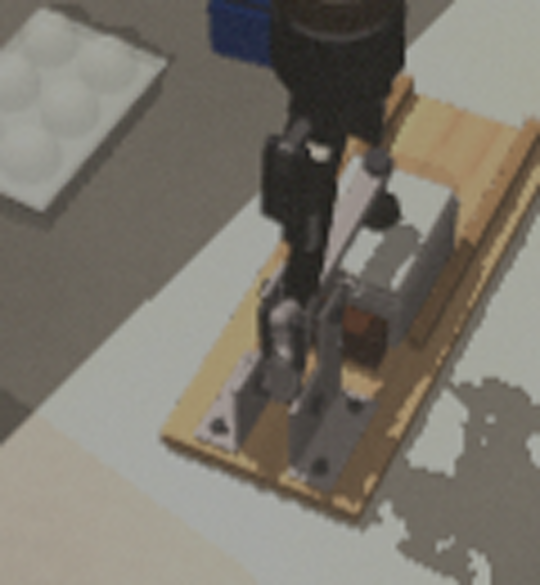

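>>> {"op": "play_rows", "data": {"rows": [[0,[-0.25,0,0],[0,0,0]],[0,[-0.2,0,0],[0,0,0]]]}}

```text
time: 21.65
ee_pos: [0.4958, 0.022, 0.168]
tcp_rot: [-179.9, -0.7, 103.9]
wrist_force: [-2.5, 16.7, 2.0]
opening: 0.0855
```

```bash
python3 fork.py -20 0 42.5; python3 - <<'E'
from h import *
from workcell import camera
c=camera("wrist")
for ph in(-18,-21,-24):
  t=np.radians(ph); print(ph,proj(c,j2w(P0,[(79+150*np.sin(t),-1.5,57+150*np.cos(t)),(79+70*np.sin(t),-1.5,57+70*np.cos(t))])).round(0).tolist())
cv2.imwrite("pics/w21.png",c["img"][:,:,::-1])
E
```

```text
jig [ -0.7  -2.  168. ] inner 42.0 [-179.9    -0.72  103.86] F [-2.5 16.7  2. ] 0.08553427615619448
-20.0 9.8 170.6
1
[[0.0,[1.05, -0.0, -0.25],[-0.1, -0.72, 0.06]]]
-18 [[442.0, 370.0], [446.0, 271.0]]
-21 [[413.0, 365.0], [437.0, 270.0]]
-24 [[385.0, 359.0], [429.0, 269.0]]
```

View pics/w21.png

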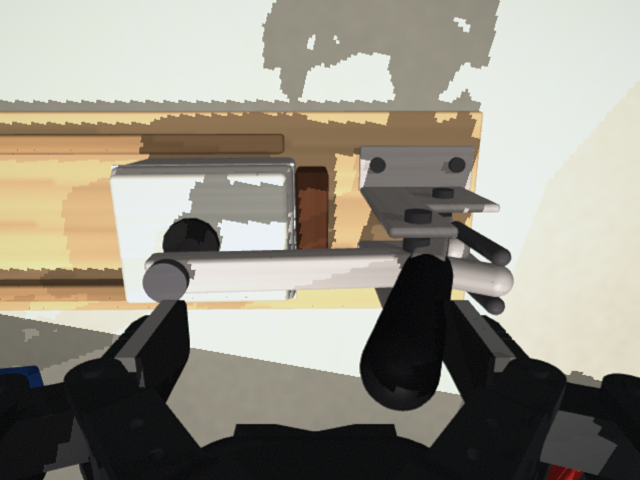

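Shut at the end stop: 17 N with no further motion, and the handle is seen at about -21°. Next I'll swing it open under control.

```bash
python3 - <<'E'
from h import *
from workcell import get_obs
o=get_obs()
p=lambda x,y,z:j2w(P0,(x,y,z))[0]
show(plan(o,[(p(22,-2,188),forkR()),(p(30,-2,188),forkR())],step=1),0.4)
E
```

```text
5
[[0.4,[0.57, -0.0, -0.5],[-0.03, -0.19, 0.02]],[0.4,[0.57, -0.0, -0.5],[-0.03, -0.19, 0.02]],[0.4,[0.57, -0.0, -0.5],[-0.03, -0.19, 0.02]],[0.4,[0.57, -0.0, -0.5],[-0.03, -0.19, 0.02]],[0.4,[0.8, 0.0, 0.0],[0.0, 0.0, -0.0]]]
```

>>> {"op": "play_rows", "data": {"rows": [[0,[0.6,0,-0.5],[0,-0.2,0]],[0.4,[0.6,0,-0.5],[0,-0.2,0]],[0.4,[0.6,0,-0.5],[0,-0.2,0]],[0.4,[0.6,0,-0.5],[0,0,0]],[0.4,[0,0,0],[0,0,0]],[0.4,[0,0,0],[0,0,0]]]}}

```text
time: 22.3
ee_pos: [0.4896, 0.046, 0.189]
tcp_rot: [-179.8, -0.0, 103.9]
wrist_force: [0.0, 0.4, -0.7]
opening: 0.0514
```

```bash
python3 fork.py -20 0 25; python3 - <<'E'
from h import *
from workcell import camera
c=camera("wrist"); cv2.imwrite("pics/w22.png",c["img"][:,:,::-1])
c=camera("scene"); cv2.imwrite("pics/s22.png",cv2.resize(c["img"][170:300,260:380,::-1],None,fx=4.5,fy=4.5,interpolation=cv2.INTER_CUBIC))
E
```

```text
jig [ 24.1  -1.8 189. ] inner 49.8 [-179.83   -0.    103.88] F [ 0.   0.4 -0.7] 0.05138292122827384
-20.0 27.3 170.6
1
[[0.0,[0.32, 0.02, 1.84],[-0.17, -0.0, 0.08]]]
```

View pics/w22.png

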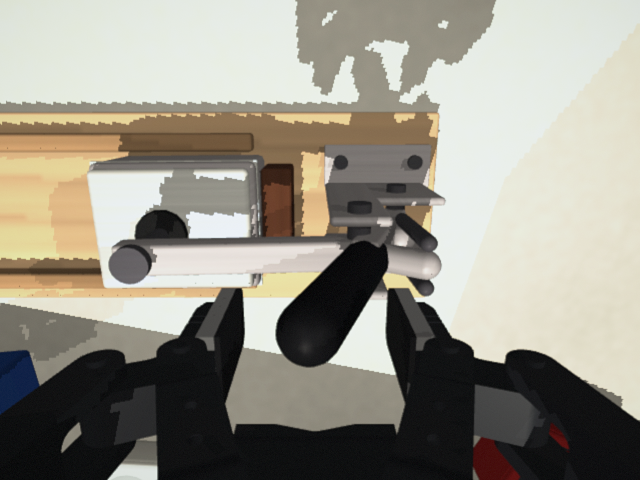

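View pics/s22.png

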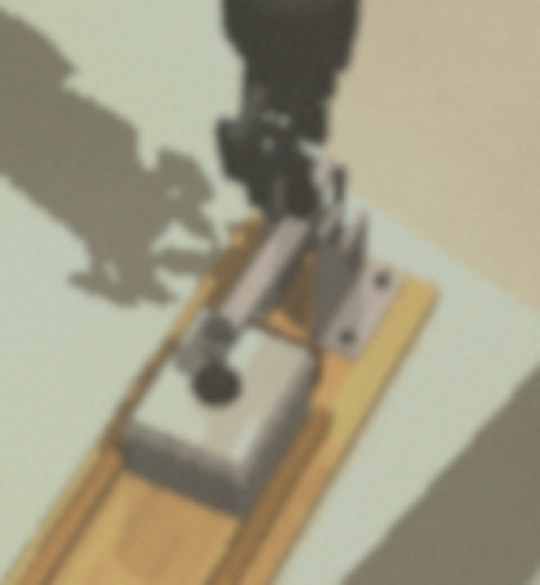

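>>> {"op": "play_rows", "data": {"rows": [[0.4,[0.6,0,0],[0,0,0]],[0.4,[0.6,0,0],[0,0,0]],[0.4,[0.5,0,0],[0,0,0]],[0.4,[0.5,0,0],[0,0,0]]]}}

```text
time: 22.8
ee_pos: [0.4843, 0.0673, 0.1888]
tcp_rot: [-179.8, 0.1, 103.7]
wrist_force: [0.1, -1.8, 1.2]
opening: 0.0511
```

>>> {"op": "play_rows", "data": {"rows": [[0.4,[0.5,0,0],[0,0,0]],[0.4,[0.5,0,0],[0,0,0]]]}}

```text
time: 23.0
ee_pos: [0.4815, 0.0783, 0.1886]
tcp_rot: [-179.8, 0.1, 103.8]
wrist_force: [0.3, -0.6, 0.4]
opening: 0.0516
```

```bash
python3 fork.py -8 0 25; python3 - <<'E'
from h import *
from workcell import camera
c=camera("wrist"); cv2.imwrite("pics/w23.png",c["img"][:,:,::-1])
E
```

```text
jig [ 57.4  -1.6 188.6] inner 83.2 [-1.7981e+02  5.0000e-02  1.0375e+02] F [ 0.3 -0.6  0.4] 0.05164110729159854
-8.0 49.3 177.4
1
[[0.0,[-0.81, 0.04, 1.12],[-0.19, 0.05, -0.05]]]
```

View pics/w23.png

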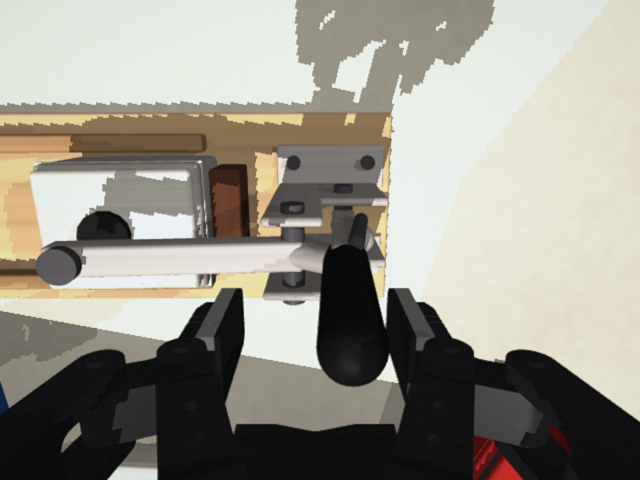

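```bash
python3 fork.py 2,7,12,17,22,27,32 0.4 25
```

```text
jig [ 58.2  -1.6 188.6] inner 83.9 [-179.81   -0.    103.78] F [-0.2  3.   1. ] 0.05135608889282476
2.0 70.2 182.4
7.0 83.3 182.6
12.0 96.2 181.7
17.0 108.9 179.7
22.0 121.2 176.6
27.0 133.1 172.4
32.0 144.5 167.2
7
[[0.4,[1.2, 0.04, 0.62],[-0.19, -0.0, -0.02]],[0.4,[1.3, -0.0, -0.02],[0.0, 0.0, -0.0]],[0.4,[1.29, 0.0, 0.09],[0.0, 0.0, -0.0]],[0.4,[1.27, 0.0, 0.2],[0.0, 0.0, -0.0]],[0.4,[1.23, -0.0, 0.31],[0.0, 0.0, -0.0]],[0.4,[1.19, -0.0, 0.42],[0.0, 0.0, -0.0]],[0.4,[1.14, 0.0, 0.52],[0.0, 0.0, -0.0]]]
```

>>> {"op": "play_rows", "data": {"rows": [[0.4,[1.2,0,0.4],[0,0,0]],[0.4,[1.3,0,0.1],[0,0,0]],[0.4,[1.3,0,0.1],[0,0,0]],[0.4,[1.25,0,0.2],[0,0,0]],[0.4,[1.2,0,0.3],[0,0,0]]]}}

```text
time: 23.55
ee_pos: [0.4646, 0.1451, 0.1762]
tcp_rot: [-179.8, -0.1, 103.8]
wrist_force: [0.5, 1.0, -0.7]
opening: 0.0512
```

```bash
python3 fork.py 27,32,37,42,47,52,56 0.4 25;python3 - <<'E'
from h import *
from workcell import camera
c=camera("wrist"); cv2.imwrite("pics/w24.png",c["img"][:,:,::-1])
E
```

```text
jig [126.3  -1.2 176.2] inner 151.9 [-1.7975e+02 -8.0000e-02  1.0377e+02] F [ 0.5  1.  -0.7] 0.05122488389523312
27.0 133.1 172.4
32.0 144.5 167.2
37.0 155.3 161.0
42.0 165.4 154.2
47.0 174.7 146.9
52.0 183.2 138.8
56.0 189.4 131.9
7
[[0.4,[0.68, 0.08, 0.39],[-0.25, -0.08, -0.03]],[0.4,[1.14, 0.0, 0.52],[0.0, 0.0, -0.0]],[0.4,[1.08, 0.0, 0.62],[0.0, 0.0, -0.0]],[0.4,[1.01, 0.0, 0.68],[0.0, 0.0, -0.0]],[0.4,[0.93, -0.0, 0.73],[0.0, 0.0, -0.0]],[0.4,[0.85, 0.0, 0.81],[0.0, 0.0, -0.0]],[0.4,[0.62, -0.0, 0.7],[0.0, 0.0, -0.0]]]
```

View pics/w24.png

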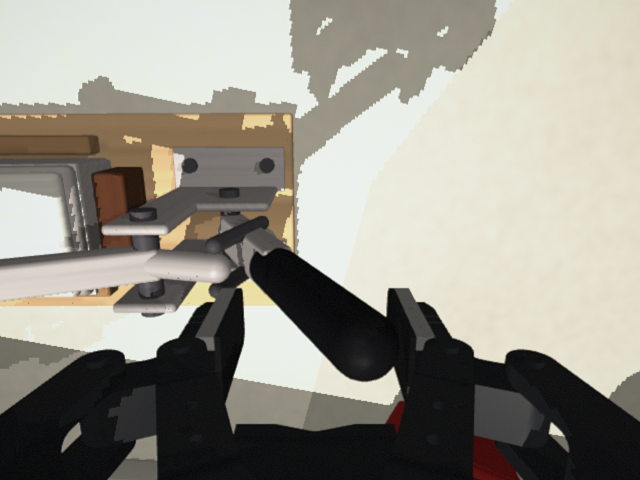

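>>> {"op": "play_rows", "data": {"rows": [[0.3,[0.4,0,0.4],[0,0,0]],[0.2,[0.5,0,0.5],[0,0,0]],[0.1,[0.6,0,0.5],[0,0,0]],[0,[0.7,0,0.5],[0,0,0]],[0,[0.8,0,0.5],[0,0,0]],[0,[0.9,0,0.6],[0,0,0]],[0,[0.9,0,0.6],[0,0,0]]]}}

```text
time: 24.3
ee_pos: [0.4513, 0.1975, 0.1365]
tcp_rot: [-179.7, -0.1, 103.8]
wrist_force: [-0.4, -0.3, 0.3]
opening: 0.0855
```

```bash
python3 fork.py 56 0 35;python3 - <<'E'
from h import *
from workcell import camera
c=camera("wrist"); cv2.imwrite("pics/w25.png",c["img"][:,:,::-1])
E
```

```text
jig [180.4  -0.8 136.5] inner 223.1 [-1.7972e+02 -1.2000e-01  1.0381e+02] F [-0.4 -0.3  0.3] 0.08552931915379784
56.0 179.4 131.9
1
[[0.0,[-0.1, 0.12, 0.46],[-0.28, -0.12, 0.01]]]
```

View pics/w25.png

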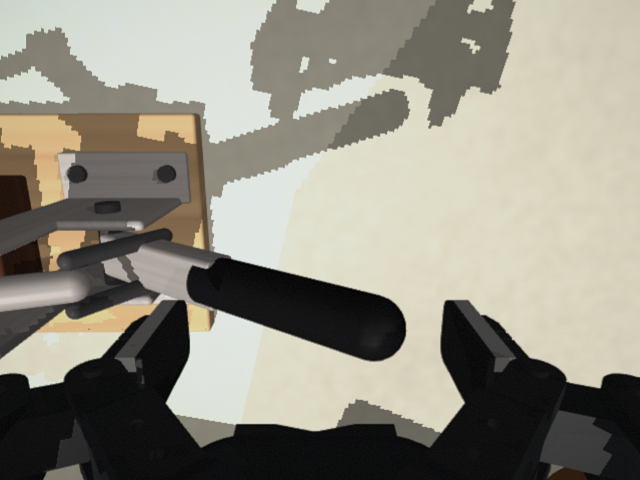

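>>> {"op": "play_rows", "data": {"rows": [[0,[0.1,0,-2],[0,0,0]],[0,[0.1,0,-3.5],[0,0,0]],[0,[0,0,-4],[0,0,0]],[0,[0,0,-4],[0,0,0]],[0,[3,0,-2],[0,0,0]],[0,[4,0,0],[0,0,0]],[0,[0,0,0],[0,0,0]]]}}

```text
time: 25.05
ee_pos: [0.4331, 0.2711, 0.2946]
tcp_rot: [-179.5, -0.1, 103.8]
wrist_force: [0.1, -0.8, -0.6]
opening: 0.0857
```

```bash
python3 - <<'E'
from h import *
from workcell import camera,get_obs
print(get_obs()["wrist_force"],get_obs()["time"])
C={n:camera(n) for n in("scene","side")}; pickle.dump(C,open("c2.pkl","wb"))
for n,o,sh,k in(("scene",(245,160),(335,375),3.4),("side",(270,200),(310,390),5)):
    im=C[n]["img"][o[1]:sh[0],o[0]:sh[1],::-1]; cv2.imwrite(f"pics/f_{n}.png",cv2.resize(im,None,fx=k,fy=k,interpolation=cv2.INTER_CUBIC))
cv2.imwrite("pics/f_full.png",C["scene"]["img"][:,:,::-1])
E
```

```text
[ 0.07904418 -0.76525885 -0.55645551] 25.05
```

View pics/f_scene.png

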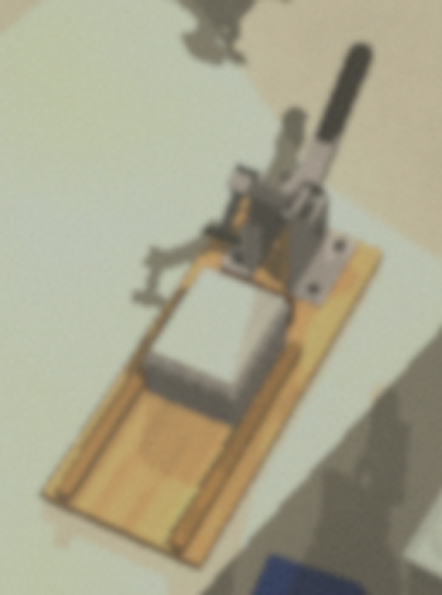

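View pics/f_side.png

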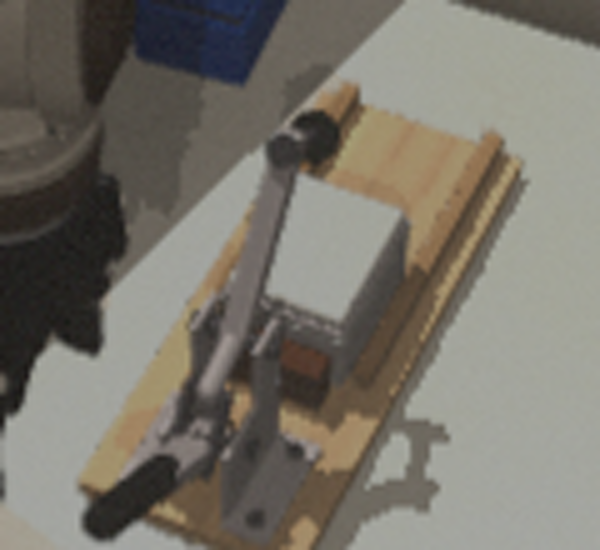

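View pics/f_full.png

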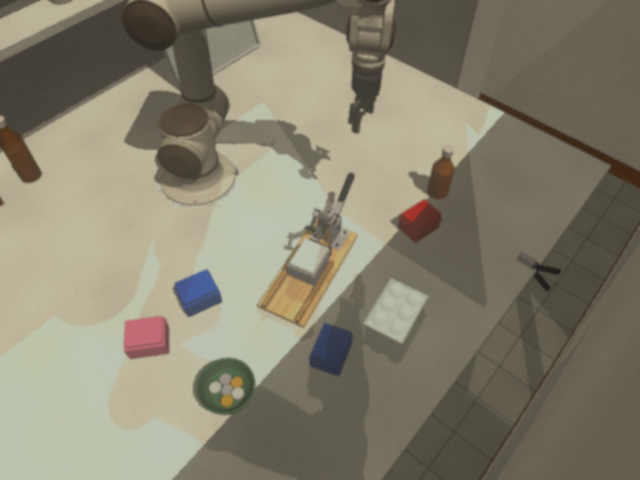

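>>> {"op": "play_rows", "data": {"rows": [[0,[-3,0,-4],[0,0,0]],[0,[-4.5,0,-3],[0,0,0]],[0,[-4.5,0,0],[0,0,0]],[0,[-4.5,0,0],[0,0,0]],[0,[-4.5,0,0],[0,0,0]],[0,[-4,0,0],[0,0,0]],[0,[-2,0,0],[0,0,0]],[0,[0,0,0],[0,0,0]]]}}

```text
time: 25.95
ee_pos: [0.4982, -0.0087, 0.3625]
tcp_rot: [-179.1, 0.2, 103.6]
wrist_force: [0.2, 0.6, -0.2]
opening: 0.085
```

```bash
python3 - <<'E'
from h import *
from workcell import camera,get_obs
o=get_obs(); c=camera("wrist"); print(w2j(P0,o["ee_pos"]),w2j(P0,c["xyz"]))
cv2.imwrite("pics/w30.png",c["img"][:,:,::-1])
for x in(-14,-10,-6): print(x,proj(c,j2w(P0,[(x,20,49),(x,38,69),(x+20,20,49),(x-100,38,69)])).round(0).tolist())
E
```

```text
[-31.1389623    2.8827779  362.53922767] [-31.19138304  68.18433921 495.99882063]
-14 [[333.0, 170.0], [334.0, 154.0], [352.0, 170.0], [234.0, 154.0]]
-10 [[337.0, 170.0], [338.0, 154.0], [356.0, 170.0], [238.0, 154.0]]
-6 [[341.0, 170.0], [342.0, 153.0], [360.0, 169.0], [242.0, 154.0]]
```

View pics/w30.png

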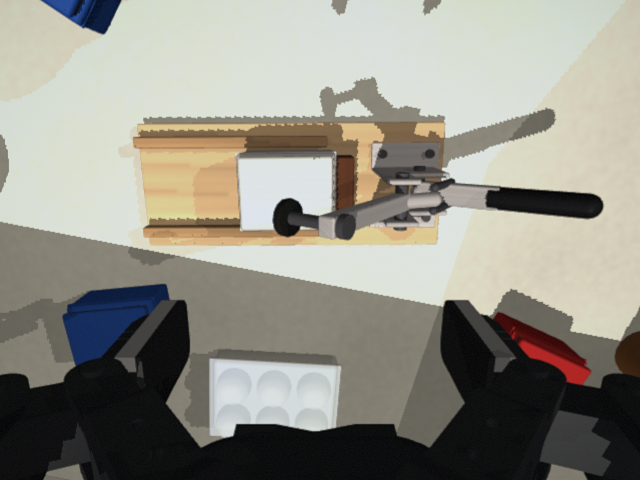

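```bash
python3 - <<'E'
import cv2
a=cv2.imread("pics/w30.png")[140:240,230:370]
cv2.imwrite("pics/w30c.png",cv2.resize(a,None,fx=5.5,fy=5.5,interpolation=cv2.INTER_NEAREST))
E
```

```text
(no output)
```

View pics/w30c.png

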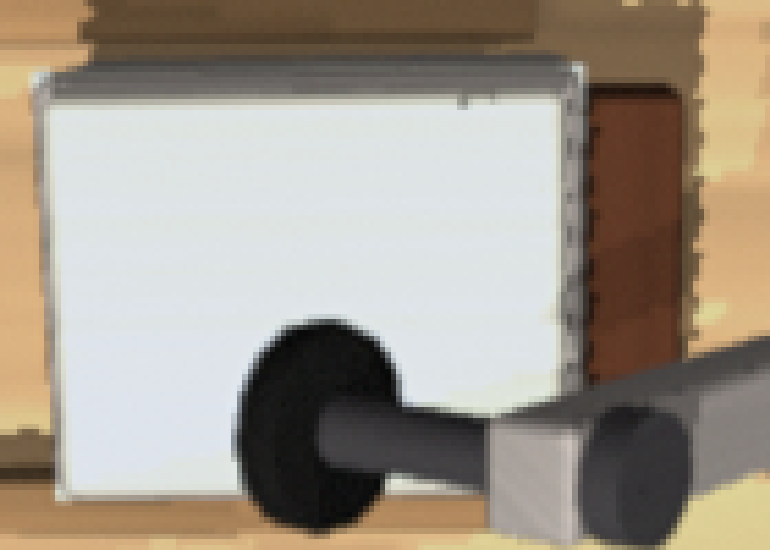

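```bash
python3 - <<'E'
from workcell import job_done,get_obs
print(get_obs()["time"]); print(job_done())
E
```

```text
26.0
the job is handed in; nothing more can be done
None
```

I slid the steel tin onto the stop, pressed the lid with the clamp, swung the clamp fully open again, and handed the job in at 26 s.

- **Tin:** I pushed it along the channel at about 2 N until the force jumped to 14 N at the stop. The last overhead picture shows its front face at the block with no base visible between them.
- **First clamp try failed:** I pinched the handle, but it slipped off near upright under the lid load and sprang back open. The tin did not visibly move.
- **Second clamp try:** I straddled the handle with the open jaws and pushed it over centre to its end stop. It held at 17 N with no further motion, leaning about 21° past upright, and stayed shut when I let go. The gripper never touched the lid.
- **Opening:** I pushed the handle back over centre and let it swing to fully open against a finger. The final picture shows the bar up and the handle fully open.
- **Final state:** In the pictures the bottle, bowl and egg carton stand where they were. The robot is clear of everything, with the wrist force near zero.

I did not measure the lid height directly. That it is fully down is inferred from the clamp reaching its end stop and from the pictures. My jig pose from the cameras was off by a few millimetres and about 0.7°, and I corrected it during the job.

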